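Comb the ferrite rods into their ribbed tray

TASK

Take the red-handled rake from its grey stand, reach in with it under the edge of the instrument shelf, let its teeth down into the far end of the white tray behind the rods and comb it through, to and fro if need be, so that all four loose ferrite rods drop into the tray's grooves and lie parallel there. Use the rake for this, not the gripper's fingers, then put the rake back in its stand as you found it. Do not bump the shelf and leave the meter, the wire spool and the screwdriver where they are.

Things in the scene. Friction and masses are not known exactly. Their poses are not given: they have to be found in the camera images.
- tray: White plastic ribbed tray, fixed, 128 (x) by 241 (y) by 36 mm high; origin at the centre of its underside, z up. Sixteen grooves run along its x: 11.5 wide, 112 long, floor at z = 5, centres at y = -108.75 + 14.5 k mm (k = 0 to 15); ribs between them 3 thick, crests at z = 14.5. Walls up to z = 36: x walls 8 thick (inner faces x = +-56), y walls 6 thick (inner faces y = +-114.5).
- tray_far (a point): Point at (0, 98, 14.5) mm in the tray's frame, axes as the tray's: middle of the strip of empty grooves under the shelf. At the start no rod reaches beyond tray y = +78 or below -84, so the rake's teeth can be let down here behind the rods and drawn towards the tray's -y, or at the other end (y about -105) and pushed back. Rods met by the teeth turn along the bar and drop into empty grooves.
- riser: White instrument shelf, fixed, with oscilloscope and power supply on it. Origin on the table below the middle of its black front edge; runs 210 mm each way in x and 260 mm back along +y. Underside 250 mm up, board 18 thick, posts at its back. Square to the tray; its edge stands above tray y = 53 to 58 mm, so that a gripper held upright (tilted less than about 20 deg) cannot work the far end.
- rake: Hand rake, 130 to 200 g, loose, parked in the stand. Origin at the middle of the line of tooth tips, x along the bar, z up. Seven teeth 8 wide, 6 thick, 18.5 long, over x = +-49 mm; above them an aluminium bar 150 (x) by 18 by 16 mm, z = 18.5 to 34.5. The red handle leans 35 deg from vertical to the rake's -y, along (0, -0.574, 0.819) from (0, 0, 30), 87 mm long.
- rake_grip (a point): Point on the rake's handle 54 mm up its axis, at (0, -31.0, 74.2) mm in the rake's frame, axes as the rake's: where to grip, firmly. The handle is 22 mm wide along the rake's x (grip on these faces, fingers pointing down along the handle) and 16 thick.
- rake_bar (a point): Middle of the underside of the rake's bar, (0, 0, 18.5) mm in the rake's frame. In use the bar lies along the grooves, its ends (beyond x = +-50) riding on or just above the tray's x walls, handle leaning to the tray's -y; tooth tips are then at tray z = 17.5 (best kept below 19.5), 3 mm over the crests and 2.5 mm over rods lying home. A jammed rake is best lifted and tried from the other end.
- stand: Grey parking stand of the rake, fixed, 150 (x) by 70 (y) by 30 mm high; origin at the centre of its underside. Slot for the teeth 112 long (x), 28 wide, floor at z = 6, long walls up to z = 26; the bar's ends sit on the end blocks at z = 30. Parked, the rake's origin is at (0, 0, 11.5) mm, axes along the stand's, handle leaning to the stand's -y.
- meter: Bystander: blue hand-held multimeter lying on the bench, 150 (x) by 74 by 32 mm (40 over its dial), origin at the centre of its underside.
- spool: Bystander: upright spool of copper wire, 52 mm across, 40 high, origin at the centre of its underside.
- driver: Bystander: screwdriver with green handle lying on the bench, 170 mm long along its x, origin at its underside.
- rod1: Dark grey ferrite rod, 10 mm in diameter, 100 long, 38 g; origin at its centre, x along its axis. At the start it lies askew on the rib crests (axis at tray z = 19.5, top at 24.5). Home in a groove its axis is at tray z = 10.
- rod2: Dark grey ferrite rod, 10 mm in diameter, 100 long, 38 g; origin at its centre, x along its axis. At the start it lies askew on the rib crests (axis at tray z = 19.5, top at 24.5). Home in a groove its axis is at tray z = 10.
- rod3: Dark grey ferrite rod, 10 mm in diameter, 100 long, 38 g; origin at its centre, x along its axis. At the start it lies askew on the rib crests (axis at tray z = 19.5, top at 24.5). Home in a groove its axis is at tray z = 10.
- rod4: Dark grey ferrite rod, 10 mm in diameter, 100 long, 38 g; origin at its centre, x along its axis. At the start it lies askew on the rib crests (axis at tray z = 19.5, top at 24.5). Home in a groove its axis is at tray z = 10.
Things that resemble listed ones, but are neither listed nor needed, are in the scene too. Of the things shaped like the rake, the aluminium one is meant.

How it is judged:
By the outcome, as a careful person would: the job done as asked, in the order asked, and still so for the second after the job is handed in, with the robot touching nothing.
It also fails if it takes over 72 s, if anything falls off the work surface, if the arm or the gripper's body presses on something with over 40 N, if the wrist force passes 120 N, or if a joint passes its speed limit or range.

ROBOT

A 6-joint arm with a two-finger parallel gripper is mounted at the origin on the work surface. World frame = base frame: x ahead of the robot, y to its left, z up, the work surface at z = 0. Lengths are in m, angles in rad, forces in N, time in s.
With the tool pointing down it reaches from about 0.4 to 0.825 m from the base axis. Payload 7 kg.
Tool frame: the origin (TCP) lies midway between the tips of the shut fingers; the grasp point (between the pads) lies 19 mm behind it (bot.tcp_to_grasp is the distance from the TCP to the grasp point, in m); z points along the fingers, y is the direction in which the jaws open and shut (so a half turn about z gives the same grasp; the last joint's range is limited). The gripper opens to 88 mm and grips with 3 to 60 N. Pads are 19 mm wide; open, the fingers measure 130 mm over their backs; the gripper's body (78 mm by 193 mm) begins 47 mm behind the grasp point.
Start: joints at [0.288, 0.359, 0.012, 0, -1.224, -0.288], TCP at [0.675, -0, 0.227] pointing down, gripper open.
Joint ranges: [-3.07, 3.07], [-1.43, 2.12], [-1.02, 1.25], [-3.03, 1.67], [-3.05, -0], [-3.03, 3.03]. Speed limits (rad/s): [2.39, 2.39, 3.01, 3.14, 3.14, 3.14].

INTERFACE

Orientations are given as a unit quaternion [w, x, y, z].
In Python, from station import bot gives the robot as it stands.
- The arm moves only by the tool send_rows, never from a script. Its argument "commands" is a list that holds one entry, the list of rows, each a list of 7 numbers: the shift along the tool's x, y, z in mm, then the turn, a rotation vector about the tool's x, y, z in degrees, then the closure, from -1 (fully open) to 1 (shut). In form: [[[dx, dy, dz, rx, ry, rz, gripper], ...]]. A call has exactly 5 rows; each row shifts and turns the commanded pose from where the row before left it, along the tool's axes as they then stand; what a row does not reach is not made up. A row lasts 1/8 s, in which the tool goes at most 62.5 mm and 10.7 degrees, less where a joint would pass 70% of its speed; a pose out of reach is approached as far as the arm can. A call is refused whole if a number of a shift passes 62.5 or a number of a turn 10.7, either way. A call with a gripper value outside its range is refused whole. The fingers move at their own pace and stop on an object; "squeeze" is the grip in N (left out, the last holds). Time passes only in rows, so rows that do not move let the fingers close, or fill a call up. It gives the time, the measured TCP pose, the force and the opening at its end, in the units of the state.
- bot.observe(): the state, without advancing time (a new reading comes with each control period).
- bot.read_camera(name): name is "scene" or "side" or "wrist"; returns a dict with "image" (480x640x3 uint8, red, green, blue), "K" (3x3 intrinsics, pixels), "pose" (4x4, takes a point from camera to world coordinates); the wrist camera has in their place "tool_from_camera" (4x4, takes a point from camera to tool coordinates, whose origin is the TCP and whose axes are the flange's). Camera axes: x right, y up, looking along -z (the intrinsics and any distortion apply to the point x, -y, -z); pixel columns grow to the right and rows downward; lengths in m; the calibration is good to about 2 mm. A picture is of the moment at which its call begins: read the wrist's pose just before it. There is no depth.
- bot.job_done(): hands the job in, once; it reports no verdict.
The state is a dict: "time": time; "qpos": joint angles; "qvel": joint speeds; "tau": joint torques, N m; "tool_pos": TCP position; "tcp_rot": TCP orientation; "force": force on the tool from outside, world axes, zero at the start; "moment": the same for the moment, N m; "finger_gap": finger opening in m.
Only numpy, scipy, OpenCV 4.12 (cv2) and the standard library are available. Lean on these libraries where they do the work, as an engineer would, in place of code of your own. Each camera call takes 0.05 s, during which the arm holds its last target.

## Working session

There is one attempt and no reset: what is moved stays moved. The work goes in short steps, Python scripts to look and compute and a tool call to move; the robot and the scene stay as the last step left them, time stands still between calls to the robot, and variables do not carry over. Pictures are saved under pics/ and viewed, and the job is handed in when it is done.

Besides the shell and the picture viewer there is one more tool, called after ">>>" by a JSON object that holds its "method" and its "body". send_rows: Moves the arm, as the interface text tells. Its arguments: {"type":"object","properties":{"commands":{"type":"array"},"squeeze":{"type":"number"}},"required":["commands"]}

```bash
ls; mkdir -p pics; python3 - <<'E'
from station import bot
import cv2,numpy as np
print(bot.observe())
for n in ["scene","side","wrist"]:
    d=bot.read_camera(n); cv2.imwrite(f"pics/{n}0.png",d["image"][:,:,::-1])
    print(n,{k:np.round(v,4).tolist() for k,v in d.items() if k!="image"})
E
```

```text
pics
{'time': 0.0, 'qpos': array([ 2.88096998e-01,  3.59386324e-01,  1.10687711e-02, -3.51554271e-04,
       -1.22410474e+00, -2.88117496e-01]), 'qvel': array([ 0.00053896, -0.00120943, -0.00034553,  0.00036966,  0.00024455,
        0.00050818]), 'tau': array([-8.00930356e-04, -5.82726967e+01,  2.93058443e+01,  6.99745238e+00,
        6.93249181e-03, -2.06530804e-04]), 'tool_pos': array([ 6.74512121e-01, -2.82648136e-05,  2.25627115e-01]), 'tcp_rot': array([-6.35672867e-04, -7.07056961e-01,  7.07156111e-01,  5.33083630e-04]), 'force': array([-0.58326992, -0.03317602,  0.1982387 ]), 'moment': array([-0.03687458,  0.01956076, -0.04681106]), 'finger_gap': 0.08738539770315942}
scene {'K': [[533.8732, 0.0, 325.4457], [0.0, 533.8732, 238.3475], [0.0, 0.0, 1.0]], 'pose': [[-0.7487, -0.5628, 0.3502, 0.9346], [0.6628, -0.6385, 0.3911, 0.2199], [0.0035, 0.525, 0.8511, 0.9771], [0.0, 0.0, 0.0, 1.0]]}
side {'K': [[598.7969, 0.0, 329.3555], [0.0, 598.7969, 242.7072], [0.0, 0.0, 1.0]], 'pose': [[-0.6472, 0.4321, -0.6281, -0.3593], [-0.7623, -0.3776, 0.5257, 0.6106], [-0.01, 0.819, 0.5738, 0.9554], [0.0, 0.0, 0.0, 1.0]]}
wrist {'K': [[335.4687, 0.0, 320.9619], [0.0, 335.4687, 237.1703], [0.0, 0.0, 1.0]], 'tool_from_camera': [[-0.0011, 0.9615, 0.275, 0.0741], [1.0, 0.0011, 0.0004, -0.0003], [0.0001, 0.275, -0.9615, -0.1569], [0.0, 0.0, 0.0, 1.0]]}
```

View pics/scene0.png

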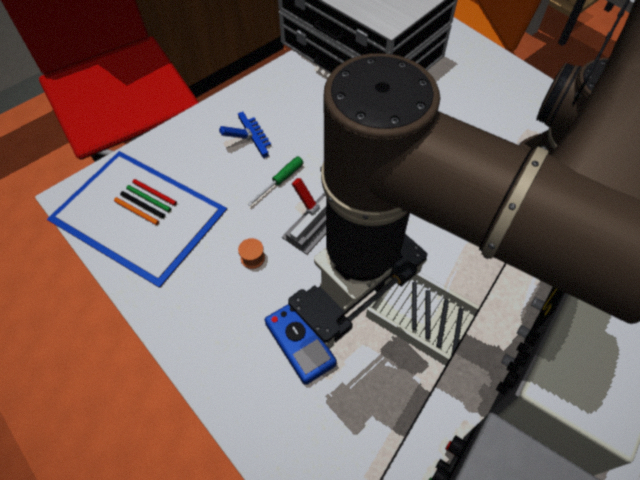

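View pics/side0.png

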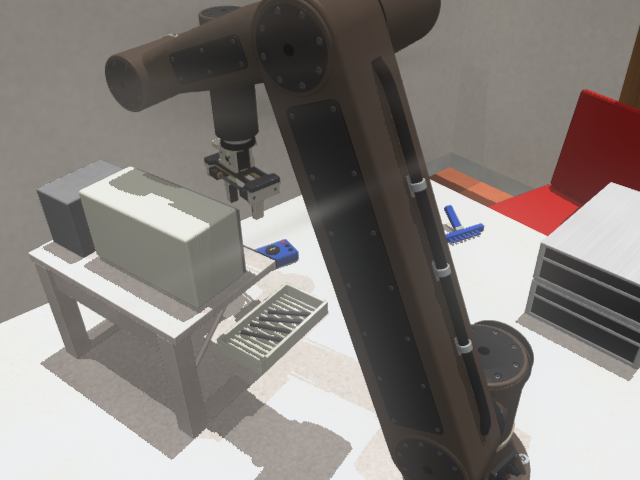

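View pics/wrist0.png

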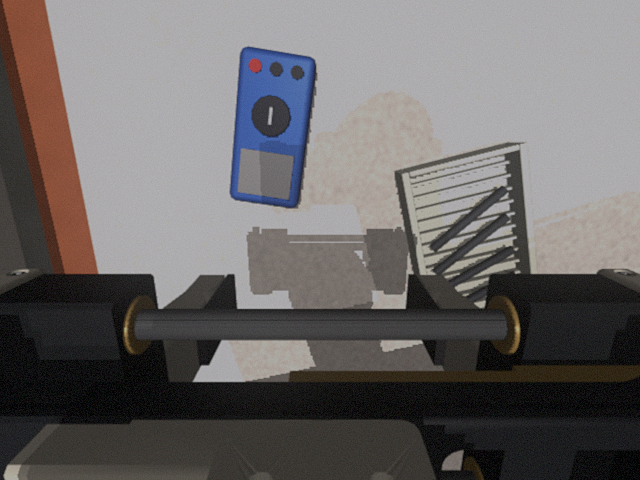

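```bash
cat > h.py <<'E'
import numpy as np,cv2
from scipy.spatial.transform import Rotation as R
from station import bot
def rot(q): return R.from_quat([q[1],q[2],q[3],q[0]]).as_matrix()
def cam(n,save=None):
    s=bot.observe(); d=bot.read_camera(n)
    if n=="wrist":
        T=np.eye(4);T[:3,:3]=rot(s["tcp_rot"]);T[:3,3]=s["tool_pos"]
        d["pose"]=T@d["tool_from_camera"]
    if save: cv2.imwrite(f"pics/{save}.png",d["image"][:,:,::-1]); np.savez(f"pics/{save}.npz",K=d["K"],pose=d["pose"],image=d["image"])
    return d
def load(n): return dict(np.load(f"pics/{n}.npz"))
def ray(d,uv,z):
    K,P=d["K"],d["pose"]
    v=np.array([(uv[0]-K[0,2])/K[0,0],-(uv[1]-K[1,2])/K[1,1],-1.])
    w=P[:3,:3]@v
    return P[:3,3]+w*(z-P[2,3])/w[2]
def proj(d,p):
    K,P=d["K"],d["pose"]
    c=P[:3,:3].T@(np.asarray(p)-P[:3,3]); return np.array([K[0,0]*c[0]/-c[2]+K[0,2], K[1,1]*-c[1]/-c[2]+K[1,2]])
def st():
    s=bot.observe();print("t",round(s["time"],3),"p",np.round(s["tool_pos"]*1000,1),"F",np.round(s["force"],1),"M",np.round(s["moment"],2),"gap",round(s["finger_gap"]*1000,1),"q",np.round(s["qpos"],2));print(np.round(rot(s["tcp_rot"]),3).tolist())
    return s
E
python3 - <<'E'
from h import *
s=st()
d=cam("scene");w=cam("wrist")
for n,uv,z in [("stand",(312,225),.03),("handle",(303,190),.09),("orange",(251,247),.04),("driver",(275,183),.02),("meter",(299,345),.04),("tray",(425,315),.03),("blue rake",(257,133),.03)]: print(n,ray(d,uv,z).round(3))
for n,uv,z in [("meter",(273,128),.04),("traycorner left",(396,172),.036),("right",(524,143),.036)]: print(n,ray(w,uv,z).round(3))
E
```

```text
t 0.15 p [674.6  -0.  225.9] F [-0.6  0.5  0.4] M [ 0.01 -0.06  0.  ] gap 87.9 q [ 0.29  0.36  0.01 -0.   -1.22 -0.29]
[[-0.0, -1.0, -0.001], [-1.0, 0.0, -0.0], [0.0, 0.001, -1.0]]
stand [ 0.544 -0.259  0.03 ]
handle [ 0.527 -0.306  0.09 ]
orange [ 0.677 -0.296  0.04 ]
driver [ 0.529 -0.405  0.02 ]
meter [ 0.738 -0.071  0.04 ]
tray [0.516 0.04  0.03 ]
blue rake [ 0.472 -0.543  0.03 ]
meter [ 0.721 -0.087  0.04 ]
traycorner left [ 0.598 -0.044  0.036]
right [ 0.473 -0.072  0.036]
```

>>> {"method": "send_rows", "body": {"commands": [[[40, 25, -24, 0, 0, 0, -1], [40, 25, -24, 0, 0, 0, -1], [40, 25, -24, 0, 0, 0, -1], [40, 25, -24, 0, 0, 0, -1], [0, 0, 0, 0, 0, 0, -1]]]}}

```text
time: 0.88
tool_pos: [0.5743, -0.1625, 0.3256]
tcp_rot: [0.001, -0.706, 0.708, -0.002]
force: [0.1, -0.2, -0.7]
finger_gap: 0.0876
```

```bash
python3 - <<'E'
from h import *
st()
cam("scene","s1");cam("wrist","w1");cam("side","d1")
E
```

```text
t 0.875 p [ 574.3 -162.5  325.6] F [ 0.1 -0.2 -0.7] M [ 0.02 -0.02 -0.03] gap 87.6 q [ 0.05  0.18 -0.01  0.   -1.38 -0.05]
[[-0.003, -1.0, 0.005], [-1.0, 0.003, -0.001], [0.001, -0.005, -1.0]]
```

View pics/w1.png

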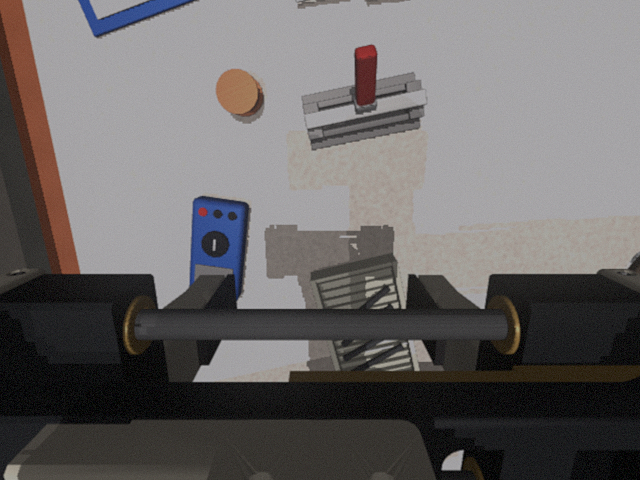

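View pics/s1.png

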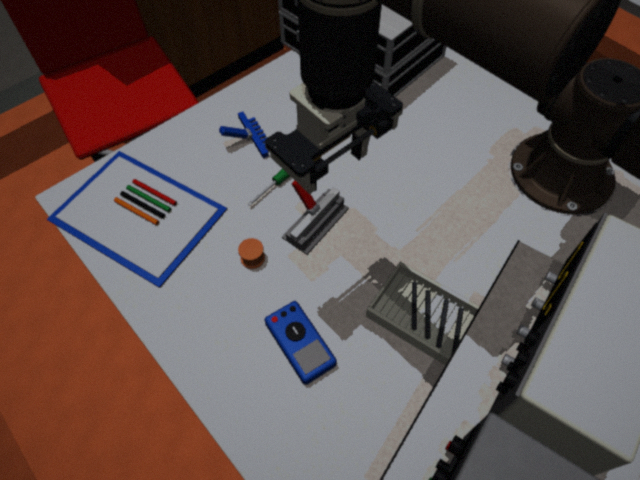

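View pics/d1.png

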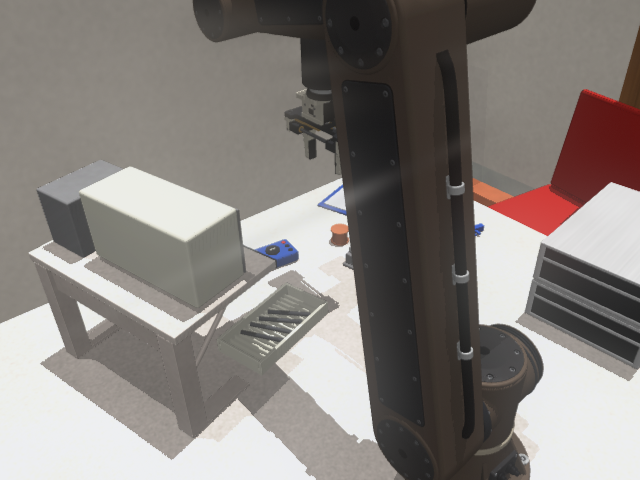

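```bash
python3 - <<'E'
from h import *
d=load("w1");im=d["image"][:,:,::-1]
c=cv2.resize(im[30:160,280:450],None,fx=4.5,fy=4.5,interpolation=cv2.INTER_CUBIC)
cv2.imwrite("pics/c1.png",c)
s=load("s1")["image"][:,:,::-1]
cv2.imwrite("pics/c2.png",cv2.resize(s[160:260,260:380],None,fx=6,fy=6,interpolation=cv2.INTER_CUBIC))
E
```

```text
(no output)
```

View pics/c1.png

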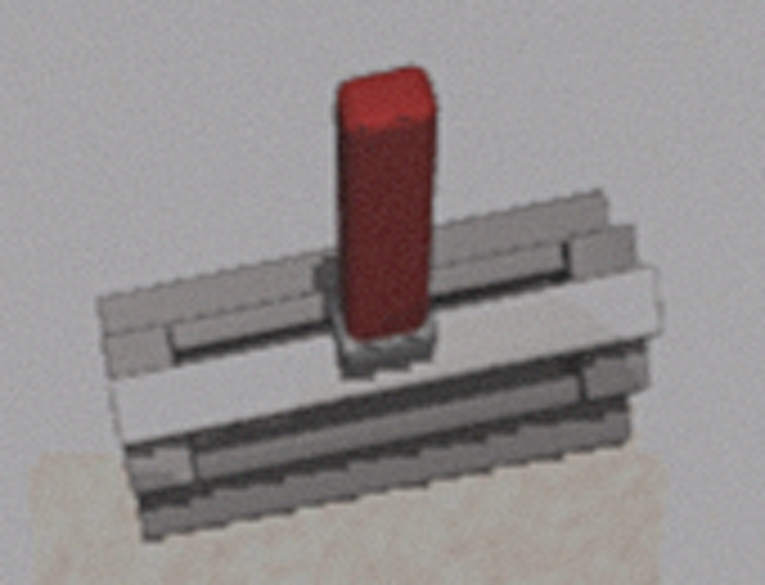

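View pics/c2.png

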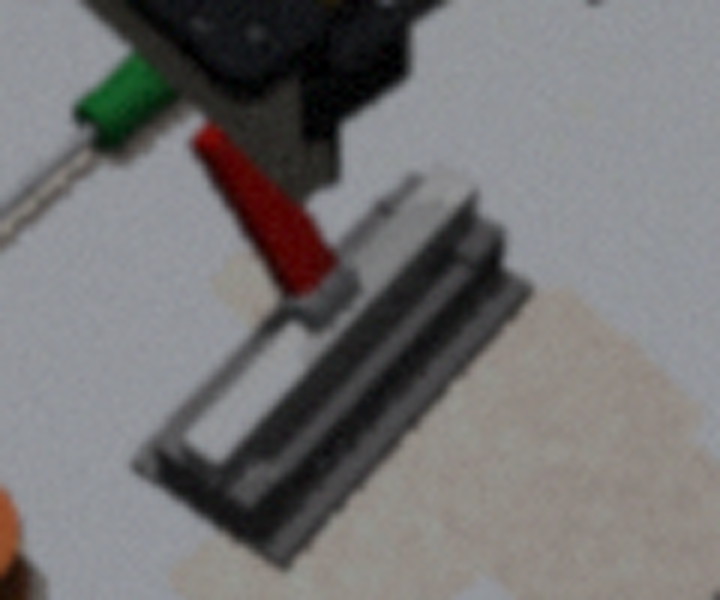

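```bash
python3 - <<'E'
from h import *
d=load("w1")
f=lambda a:(a[0]/4.5+280-.4,a[1]/4.5+30-.4)
B=[ray(d,f(a),.046) for a in [(110,383),(655,267),(660,333),(122,442)]]
for b in B: print(b.round(4))
c=np.mean(B,0);print("centre",c)
for i,j in[(0,1),(3,2)]:
    v=B[j]-B[i];print(np.linalg.norm(v),np.degrees(np.arctan2(-v[1],-v[0])))
print("widths",np.linalg.norm(B[0]-B[3]),np.linalg.norm(B[1]-B[2]))
# scene check: bar top corners c2 scale6 off(260,160)
s=load("s1");g=lambda a:(a[0]/6+260-.4,a[1]/6+160-.4)
for a in [(150,450),(410,175),(475,190),(225,465)]: print("s",ray(s,g(a),.046).round(4))
# handle top centre
yaw=np.radians(np.mean([np.degrees(np.arctan2(-(B[j]-B[i])[1],-(B[j]-B[i])[0])) for i,j in [(0,1),(3,2)]]))
print("yaw",np.degrees(yaw))
Rr=R.from_euler('z',yaw).as_matrix()
o=np.array([c[0],c[1],.0115])
for L in (87,54):
    p=o+Rr@np.array([0,-.574*L,30+.819*L])/1000
    print(L,p.round(4),proj(d,p),proj(s,p))
E
```

```text
[ 0.596  -0.2664  0.046 ]
[ 0.4507 -0.295   0.046 ]
[ 0.448  -0.2786  0.046 ]
[ 0.593  -0.2512  0.046 ]
centre [ 0.52192077 -0.27279846  0.046     ]
0.14813191183873847 11.103956053792219
0.1475801062056965 10.69179283882579
widths 0.01553729080252595 0.01660698787462178
s [ 0.6085 -0.2704  0.046 ]
s [ 0.4634 -0.2992  0.046 ]
s [ 0.4503 -0.2787  0.046 ]
s [ 0.5931 -0.2487  0.046 ]
yaw 10.897874446309004
87 [ 0.5314 -0.3218  0.1128] [365.343148    49.51152138] [295.93589487 179.98293941]
54 [ 0.5278 -0.3032  0.0857] [364.97473877  75.37190782] [303.59036152 192.49095997]
```

```bash
python3 - <<'E'
from h import *
im=cv2.imread("pics/wrist0.png")
cv2.imwrite("pics/c3.png",cv2.resize(im[130:310,370:550],None,fx=3.3,fy=3.3,interpolation=cv2.INTER_CUBIC))
s=load("s1")["image"][:,:,::-1]
cv2.imwrite("pics/c4.png",cv2.resize(s[250:370,350:490],None,fx=5,fy=5,interpolation=cv2.INTER_CUBIC))
s=load("d1")["image"][:,:,::-1]
cv2.imwrite("pics/c5.png",cv2.resize(s[280:380,210:350],None,fx=5,fy=5,interpolation=cv2.INTER_CUBIC))
E
```

```text
(no output)
```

View pics/c3.png

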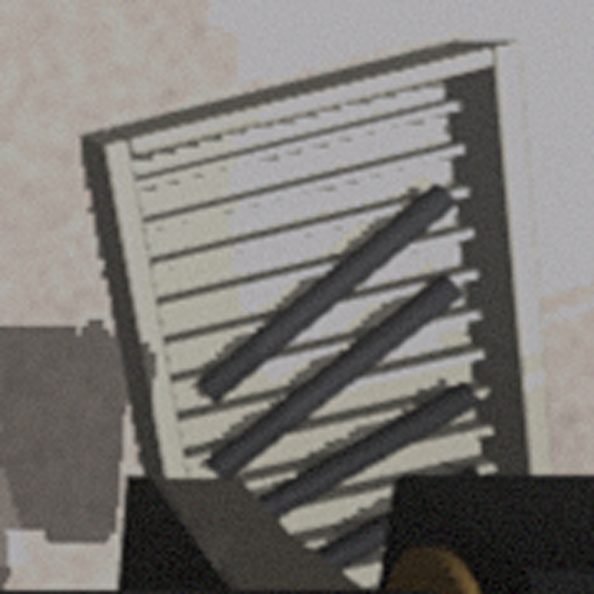

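View pics/c4.png

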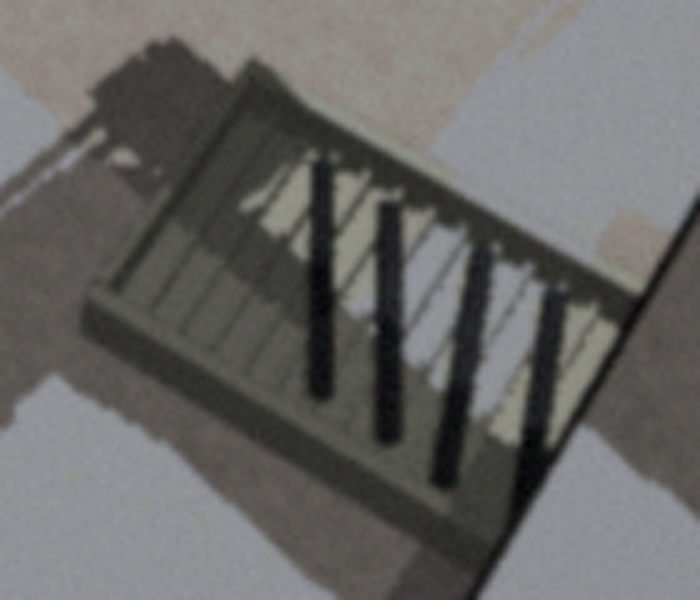

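View pics/c5.png

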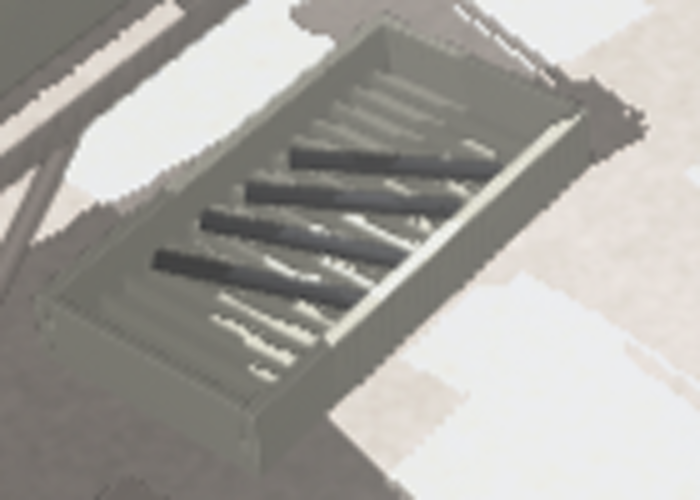

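```bash
python3 - <<'E'
from h import *
im=cv2.imread("pics/wrist0.png")
s1=load("d1")
w=load("w1").copy()
T=np.eye(4);T[:3,:3]=rot([-6.35672867e-04, -7.07056961e-01,  7.07156111e-01,  5.33083630e-04]);T[:3,3]=[6.74512121e-01, -2.82648136e-05,  2.25627115e-01]
tc=bot.read_camera("wrist")["tool_from_camera"]
w["pose"]=T@tc
f=lambda a:(a[0]/3.3+370-.4,a[1]/3.3+130-.4)
A=[ray(w,f(a),.036) for a in [(105,142),(513,42)]]
print("wrist",np.round(A,4),np.linalg.norm(A[0]-A[1]),np.degrees(np.arctan2(*(A[0]-A[1])[[1,0]])))
g=lambda a:(a[0]/5+210-.4,a[1]/5+280-.4)
B=np.array([ray(s1,g(a),.036) for a in [(380,18),(588,112),(262,412),(45,300)]])
print("side",B.round(4))
d=lambda i,j:(np.linalg.norm(B[i]-B[j]),np.degrees(np.arctan2(*(B[i]-B[j])[[1,0]])))
print(d(0,1),d(3,2),d(3,0),d(2,1)); print("centre",B.mean(0))
sc=load("s1");h=lambda a:(a[0]/5+350-.4,a[1]/5+250-.4)
print("scene",[ray(sc,h(a),.036).round(4) for a in [(253,60),(88,293)]])
yaw=np.radians(11.5)
E
```

```text
wrist [[ 0.5926 -0.0433  0.036 ]
 [ 0.4715 -0.0728  0.036 ]] 0.12467541806039344 13.710632645805106
side [[ 0.586  -0.0396  0.036 ]
 [ 0.4657 -0.0711  0.036 ]
 [ 0.4089  0.1549  0.036 ]
 [ 0.5254  0.1883  0.036 ]]
(np.float64(0.12434986447773294), np.float64(14.665215736453279)) (np.float64(0.1212057292405913), np.float64(15.986199063879555)) (np.float64(0.23582727147352572), np.float64(104.8933599998381)) (np.float64(0.2330419296908944), np.float64(104.11513967346065))
centre [0.49652843 0.05815463 0.036     ]
scene [array([ 0.4707, -0.0716,  0.036 ]), array([ 0.5916, -0.0419,  0.036 ])]
```

```bash
cat >> h.py <<'E'
def Rt(yaw,tilt=35):
    # tool y=-rake x, tool z = along handle down
    Rr=R.from_euler('z',yaw,degrees=True).as_matrix()
    t=np.radians(tilt)
    z=Rr@[0,np.sin(t),-np.cos(t)]; y=-Rr[:,0]; x=np.cross(y,z)
    return np.column_stack([x,y,z])
def rows(p,Rg,n=4,lin=None):
    s=bot.observe(); p0=s["tool_pos"]; R0=rot(s["tcp_rot"])
    rv=R.from_matrix(R0.T@Rg).as_rotvec(degrees=True)
    print("err mm tool",np.round(R0.T@(p-p0)*1000,1),"rotvec",np.round(rv,1), "world",np.round((p-p0)*1000,1))
    for i in range(n):
        Rc=R0@R.from_rotvec(rv*i/n,degrees=True).as_matrix()
        print(np.round(Rc.T@(p-p0)*1000/n,1).tolist()+np.round(rv/n,1).tolist())
GRIP=np.array([0,-31.0,74.2])/1000
def tcp_for(o,yaw,tilt=35):
    """TCP for rake origin o (grip as nominal)"""
    Rr=R.from_euler('z',yaw,degrees=True).as_matrix()
    return np.asarray(o)+Rr@GRIP+.019*Rt(yaw,tilt)[:,2]
E
python3 - <<'E'
from h import *
st()
o=np.array([.5219,-.2728,.0115]); Rg=Rt(10.9)
t=tcp_for(o,10.9); pre=t-.115*Rg[:,2]; print(t,pre)
rows(pre,Rg,4)
E
```

```text
t 1.075 p [ 575.  -159.5  321.7] F [ 0.6 -0.8 -0.1] M [ 0.03  0.03 -0.01] gap 87.4 q [ 0.06  0.19 -0.01 -0.   -1.38 -0.06]
[[0.0, -1.0, -0.001], [-1.0, -0.0, 0.0], [-0.0, 0.001, -1.0]]
[ 0.52570121 -0.29253938  0.07013611] [ 0.53817419 -0.35731064  0.1643386 ]
err mm tool [197.9  36.7 157.4] rotvec [ -3.3 -34.9 -10.6] world [ -36.8 -197.8 -157.4]
[49.5, 9.2, 39.3, -0.8, -8.7, -2.6]
[54.4, 11.1, 31.6, -0.8, -8.7, -2.6]
[58.0, 13.3, 23.2, -0.8, -8.7, -2.6]
[60.2, 15.7, 14.4, -0.8, -8.7, -2.6]
```

>>> {"method": "send_rows", "body": {"commands": [[[40, 7, 32, -0.7, -7, -2.1, -1], [43, 9, 26, -0.7, -7, -2.1, -1], [46, 10, 20, -0.7, -7, -2.1, -1], [48, 12, 14, -0.7, -7, -2.1, -1], [49, 13, 8, -0.7, -7, -2.1, -1]]]}}

```text
time: 1.7
tool_pos: [0.5381, -0.3628, 0.1674]
tcp_rot: [-0.192, 0.735, -0.606, -0.235]
force: [2.2, 0.3, -0.0]
finger_gap: 0.0878
```

```bash
python3 - <<'E'
from h import *
st()
o=np.array([.5219,-.2728,.0115]); Rg=Rt(10.9)
t=tcp_for(o,10.9); pre=t-.115*Rg[:,2]
rows(pre,Rg,2)
E
```

```text
t 1.7 p [ 538.1 -362.8  167.4] F [ 2.2  0.3 -0. ] M [-1.91 -0.55 -0.15] gap 87.8 q [-0.57  0.67  0.41 -0.44 -1.75  0.78]
[[0.155, -0.981, -0.112], [-0.801, -0.191, 0.568], [-0.579, 0.002, -0.815]]
err mm tool [-2.6 -1.1  5.6] rotvec [0.2 0.4 0. ] world [ 0.1  5.5 -3.1]
[-1.3, -0.6, 2.8, 0.1, 0.2, 0.0]
[-1.3, -0.6, 2.8, 0.1, 0.2, 0.0]
```

>>> {"method": "send_rows", "body": {"commands": [[[-1, -1, 4, 0, 0.4, 0, -1], [0, 0, 0, 0, 0, 0, -1], [0, 0, 0, 0, 0, 0, -1], [0, 0, 0, 0, 0, 0, -1], [0, 0, 0, 0, 0, 0, -1]]]}}

```text
time: 2.33
tool_pos: [0.5387, -0.3583, 0.169]
tcp_rot: [-0.189, 0.737, -0.608, -0.229]
force: [0.3, 0.6, 0.2]
finger_gap: 0.0878
```

```bash
python3 - <<'E'
from h import *
st()
w=cam("wrist","w2");sc=cam("scene","s2")
o=np.array([.5219,-.2728,.0115]); Rr=R.from_euler('z',10.9,degrees=True).as_matrix()
im=w["image"][:,:,::-1].copy()
for p in [(-75,-9,34.5),(75,-9,34.5),(75,9,34.5),(-75,9,34.5),(0,-49.9,101.3),(-11,-31,74.2),(11,-31,74.2)]:
    uv=proj(w,o+Rr@np.array(p)/1000); cv2.circle(im,tuple(int(round(a)) for a in uv),3,(0,255,0),1)
cv2.imwrite("pics/w2o.png",im)
t=tcp_for(o,10.9); rows(t,Rt(10.9),3)
E
```

```text
t 2.325 p [ 538.7 -358.3  169. ] F [0.3 0.6 0.2] M [-1.88 -0.36  0.07] gap 87.8 q [-0.56  0.65  0.39 -0.43 -1.74  0.77]
[[0.157, -0.982, -0.108], [-0.808, -0.19, 0.557], [-0.567, 0.0, -0.824]]
err mm tool [  0.3  -0.2 118.7] rotvec [ 0.1 -0.4 -0. ] world [-12.6  66.  -97.8]
[0.1, -0.1, 39.6, 0.0, -0.1, -0.0]
[0.2, -0.1, 39.6, 0.0, -0.1, -0.0]
[0.3, -0.0, 39.6, 0.0, -0.1, -0.0]
```

View pics/w2o.png

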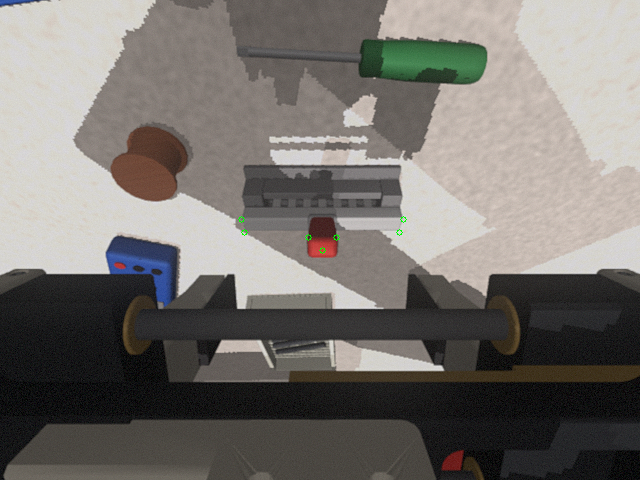

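View pics/s2.png

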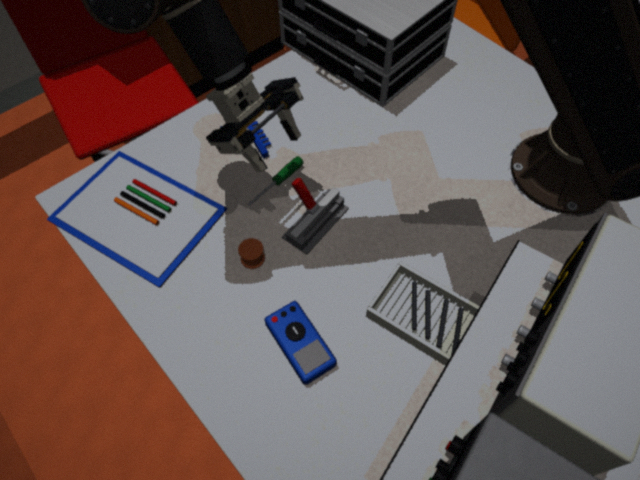

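>>> {"method": "send_rows", "body": {"commands": [[[0, 0, 30, 0, 0, 0, -1], [0, 0, 30, 0, 0, 0, -1], [0, 0, 30, 0, 0, 0, -1], [0, 0, 25, 0, -0.3, 0, -1], [0, 0, 4, 0, 0, 0, -1]]]}}

```text
time: 3.05
tool_pos: [0.5242, -0.2913, 0.0678]
tcp_rot: [-0.19, 0.735, -0.607, -0.234]
force: [-0.3, -0.6, 1.0]
finger_gap: 0.0877
```

```bash
python3 - <<'E'
from h import *
st()
w=cam("wrist","w3")
o=np.array([.5219,-.2728,.0115])
t=tcp_for(o,10.9); rows(t,Rt(10.9),1)
E
```

```text
t 3.05 p [ 524.2 -291.3   67.8] F [-0.3 -0.6  1. ] M [-1.88 -0.39  0.  ] gap 87.7 q [-0.5   0.67  0.17 -0.46 -1.51  0.82]
[[0.152, -0.982, -0.113], [-0.804, -0.19, 0.564], [-0.575, 0.005, -0.818]]
err mm tool [-0.4 -0.9 -2. ] rotvec [ 0.2  0.1 -0.1] world [ 1.1 -0.6  1.9]
[-0.4, -0.9, -2.0, 0.2, 0.1, -0.1]
```

View pics/w3.png

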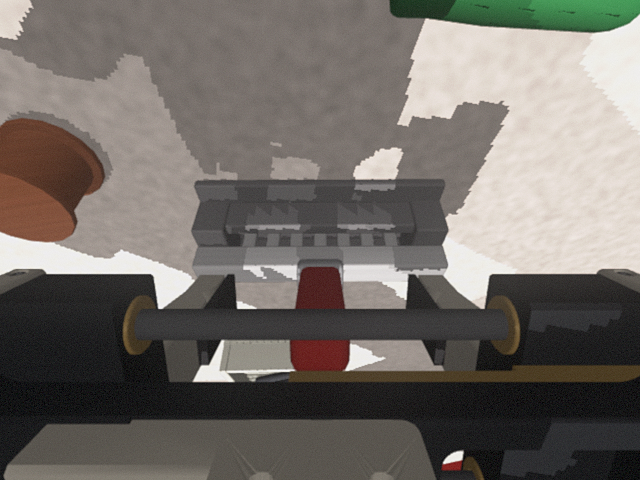

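>>> {"method": "send_rows", "body": {"commands": [[[0, -0.5, -2, 0, 0, 0, 1], [0, 0, 0, 0, 0, 0, 1], [0, 0, 0, 0, 0, 0, 1], [0, 0, 0, 0, 0, 0, 1], [0, 0, 0, 0, 0, 0, 1]]], "squeeze": 55}}

```text
time: 3.72
tool_pos: [0.5256, -0.2935, 0.0702]
tcp_rot: [-0.191, 0.735, -0.608, -0.233]
force: [0.0, 0.5, 0.5]
finger_gap: 0.0432
```

```bash
python3 - <<'E'
from h import *
s=st(); w=cam("wrist","w4")
np.savez("grip.npz",p=s["tool_pos"],q=s["tcp_rot"])
E
```

```text
t 3.725 p [ 525.6 -293.5   70.2] F [0.  0.5 0.5] M [-1.95 -0.4  -0.02] gap 43.2 q [-0.5   0.67  0.18 -0.46 -1.51  0.82]
[[0.153, -0.982, -0.111], [-0.804, -0.189, 0.563], [-0.574, 0.003, -0.819]]
```

View pics/w4.png

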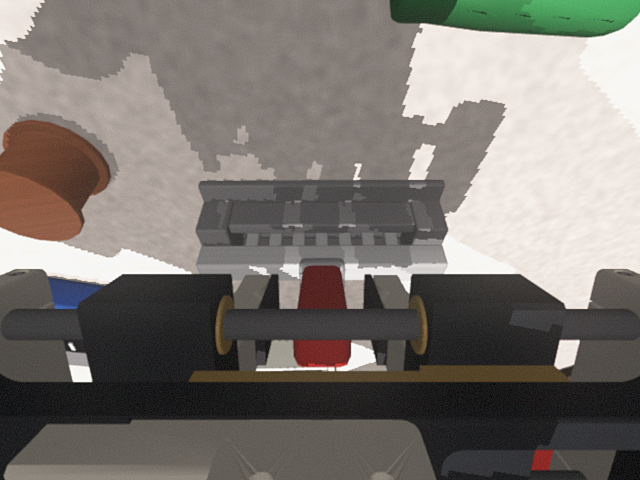

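Still closing (43 mm); wait more.

>>> {"method": "send_rows", "body": {"commands": [[[0, 0, 0, 0, 0, 0, 1], [0, 0, 0, 0, 0, 0, 1], [0, 0, 0, 0, 0, 0, 1], [0, 0, 0, 0, 0, 0, 1], [0, 0, 0, 0, 0, 0, 1]]]}}

```text
time: 4.4
tool_pos: [0.5256, -0.2935, 0.0702]
tcp_rot: [-0.191, 0.735, -0.608, -0.233]
force: [-0.2, 0.8, -0.3]
finger_gap: 0.0213
```

```bash
python3 - <<'E'
from h import *
s=st(); np.savez("grip.npz",p=s["tool_pos"],q=s["tcp_rot"])
E
```

```text
t 4.4 p [ 525.6 -293.5   70.2] F [-0.2  0.8 -0.3] M [-1.81 -0.34  0.13] gap 21.3 q [-0.5   0.67  0.18 -0.46 -1.51  0.82]
[[0.153, -0.982, -0.111], [-0.804, -0.189, 0.563], [-0.574, 0.003, -0.819]]
```

>>> {"method": "send_rows", "body": {"commands": [[[-6, 0, -8, 0, 0, 0, 1], [-11, 0, -16, 0, 0, 0, 1], [-17, 0, -25, 0, 0, 0, 1], [-17, 0, -25, 0, 0, 0, 1], [-6, 0, -8, 0, 0, 0, 1]]]}}

```text
time: 5.03
tool_pos: [0.5269, -0.2946, 0.1734]
tcp_rot: [-0.191, 0.736, -0.608, -0.23]
force: [-0.3, 1.1, -0.9]
finger_gap: 0.0219
```

```bash
python3 - <<'E'
from h import *
s=st(); w=cam("wrist","w5"); cam("scene","s5")
cv2.imwrite("pics/m5.png",np.hstack([w["image"][150:420,130:510],load("s5")["image"][100:370,150:530]])[:,:,::-1])
E
```

```text
t 5.025 p [ 526.9 -294.6  173.4] F [-0.3  1.1 -0.9] M [-2.3  -0.43 -0.03] gap 21.9 q [-0.5   0.57  0.26 -0.46 -1.67  0.74]
[[0.156, -0.982, -0.107], [-0.806, -0.189, 0.561], [-0.571, -0.001, -0.821]]
```

View pics/m5.png

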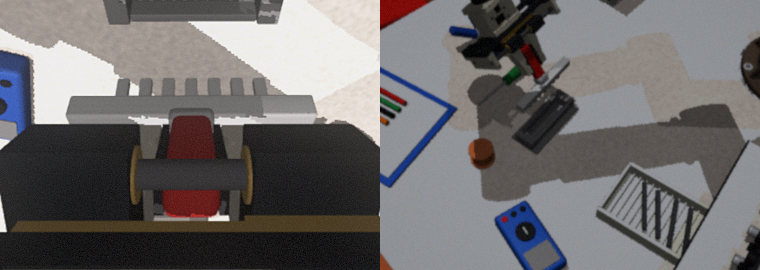

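```bash
python3 - <<'E'
from h import *
s=load("s5")["image"][:,:,::-1]
cv2.imwrite("pics/c6.png",cv2.resize(s[250:370,355:495],None,fx=5.5,fy=5,interpolation=cv2.INTER_CUBIC))
E
```

```text
(no output)
```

View pics/c6.png

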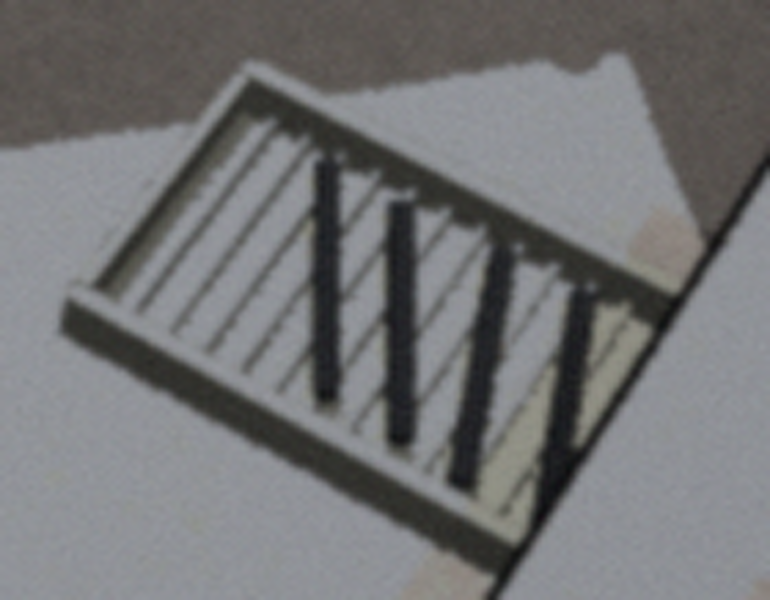

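```bash
python3 - <<'E'
from h import *
d=load("s5")
f=lambda a:(a[0]/5.5+355-.4,a[1]/5+250-.4)
P=np.array([ray(d,f(a),.036) for a in [(248,60),(63,302),(515,547),(677,298)]]);print(P.round(4))
a=lambda v:np.degrees(np.arctan2(v[1],v[0]))
print(np.linalg.norm(P[1]-P[0]),a(P[1]-P[0]),a(P[2]-P[1])-90,a(P[3]-P[0])-90, (P[0]+P[1])/2)
E
```

```text
[[ 0.4715 -0.0722  0.036 ]
 [ 0.5958 -0.0406  0.036 ]
 [ 0.5507  0.1282  0.036 ]
 [ 0.4342  0.0998  0.036 ]]
0.12830802222372462 14.272167293730112 14.962737096469994 12.22651112143005 [ 0.53364057 -0.05641868  0.036     ]
```

```bash
cat >> h.py <<'E'
TC=np.array([.5038,.0597]); TY=14.0
def tray(x,y,z,TC=None,TY=None):
    TC=globals()['TC'] if TC is None else TC; TY=globals()['TY'] if TY is None else TY
    c,s=np.cos(np.radians(TY)),np.sin(np.radians(TY))
    return np.array([TC[0]+(c*x-s*y)/1000,TC[1]+(s*x+c*y)/1000,z/1000])
def inv(p):
    c,s=np.cos(np.radians(TY)),np.sin(np.radians(TY)); d=(np.asarray(p)[:2]-TC)*1000
    return np.array([c*d[0]+s*d[1],-s*d[0]+c*d[1],p[2]*1000])
def rake_now():
    s=bot.observe(); Rm=rot(s["tcp_rot"])
    N=Rt(0); # rake axes in tool at nominal
    Rr=Rm@N.T; o=s["tool_pos"]-.019*Rm[:,2]-Rr@GRIP
    print("rake tray xyz",inv(o).round(1),"rot err rv deg",R.from_matrix(R.from_euler('z',TY,degrees=True).as_matrix().T@Rr).as_rotvec(degrees=True).round(2))
    return o,Rr
E
python3 - <<'E'
from h import *
rows(tcp_for(tray(0,-60,75),TY),Rt(TY),4)
E
```

```text
err mm tool [-201.   -48.9  186.8] rotvec [-1.8 -0.1 -2.6] world [ -3.3 276.1 -38.2]
[-50.3, -12.2, 46.7, -0.4, -0.0, -0.6]
[-50.1, -13.1, 46.6, -0.4, -0.0, -0.6]
[-49.9, -14.1, 46.5, -0.4, -0.0, -0.6]
[-49.7, -15.0, 46.5, -0.4, -0.0, -0.6]
```

>>> {"method": "send_rows", "body": {"commands": [[[-25, -6, 23, -0.4, 0, -0.6, 1], [-40, -10, 38, -0.4, 0, -0.6, 1], [-45, -12, 42, -0.4, 0, -0.6, 1], [-45, -12, 42, -0.4, 0, -0.6, 1], [-35, -10, 32, 0, 0, 0, 1]]]}}

```text
time: 5.75
tool_pos: [0.5182, -0.0297, 0.1327]
tcp_rot: [-0.185, 0.75, -0.589, -0.238]
force: [0.9, -0.7, -0.8]
finger_gap: 0.022
```

```bash
python3 - <<'E'
from h import *
s=st(); w=cam("wrist","w6"); cam("scene","s6"); rake_now()
rows(tcp_for(tray(0,-60,75),TY),Rt(TY),1)
cv2.imwrite("pics/m6.png",np.hstack([w["image"][100:480,100:540],load("s6")["image"][100:480,200:560]])[:,:,::-1])
E
```

```text
t 5.75 p [518.2 -29.7 132.7] F [ 0.9 -0.7 -0.8] M [-2.17 -0.65 -0.1 ] gap 22.0 q [-0.14  0.41 -0.08 -0.57 -1.38  0.58]
[[0.193, -0.971, -0.14], [-0.795, -0.239, 0.558], [-0.575, 0.004, -0.818]]
rake tray xyz [ -7.9 -67.7  74.5] rot err rv deg [ 0.2   0.22 -0.02]
err mm tool [-6.8 -7.7  4. ] rotvec [ 0.2  0.2 -0.1] world [5.5 9.5 0.6]
[-6.8, -7.7, 4.0, 0.2, 0.2, -0.1]
```

View pics/m6.png

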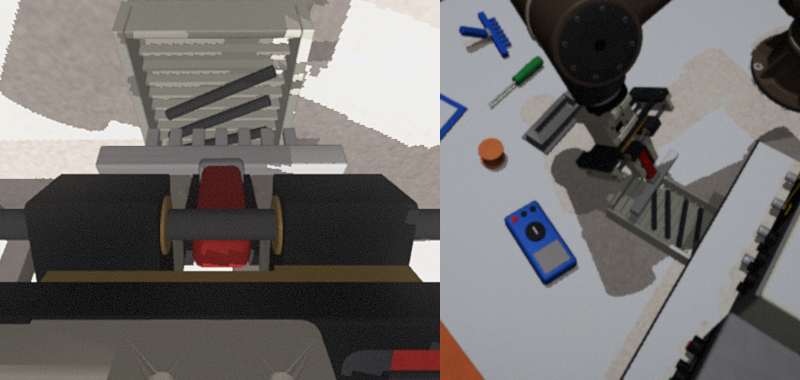

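```bash
python3 - <<'E'
from h import *
rows(tcp_for(tray(0,30,52),TY),Rt(TY),4)
E
```

```text
err mm tool [-67.1  -7.7  74.7] rotvec [ 0.2  0.2 -0.1] world [-16.2  96.8 -22.4]
[-16.8, -1.9, 18.7, 0.0, 0.1, -0.0]
[-16.8, -1.9, 18.7, 0.0, 0.1, -0.0]
[-16.8, -1.9, 18.6, 0.0, 0.1, -0.0]
[-16.8, -1.9, 18.6, 0.0, 0.1, -0.0]
```

>>> {"method": "send_rows", "body": {"commands": [[[-16, -2, 18, 0.2, 0.2, 0, 1], [-17, -2, 19, 0, 0, 0, 1], [-17, -2, 19, 0, 0, 0, 1], [-17, -2, 19, 0, 0, 0, 1], [0, 0, 0, 0, 0, 0, 1]]]}}

```text
time: 6.48
tool_pos: [0.5027, 0.066, 0.11]
tcp_rot: [-0.185, 0.75, -0.589, -0.236]
force: [0.0, -1.1, -1.0]
finger_gap: 0.0219
```

```bash
python3 - <<'E'
from h import *
s=st(); w=cam("wrist","w7"); cam("side","d7"); rake_now()
rows(tcp_for(tray(0,98,48),TY),Rt(TY),4)
cv2.imwrite("pics/m7.png",np.hstack([w["image"][100:480,100:540],load("d7")["image"][60:440,80:440]])[:,:,::-1])
E
```

```text
t 6.475 p [502.7  66.  110. ] F [ 0.  -1.1 -1. ] M [-2.27 -0.47  0.01] gap 21.9 q [ 0.02  0.37 -0.19 -0.63 -1.24  0.5 ]
[[0.194, -0.971, -0.136], [-0.797, -0.237, 0.555], [-0.572, 0.001, -0.82]]
rake tray xyz [ 1.2 24.6 51.8] rot err rv deg [-0.18 -0.01 -0.32]
err mm tool [-57.9   1.5  45. ] rotvec [-0.2 -0.2 -0.3] world [-18.7  70.8  -3.8]
[-14.5, 0.4, 11.2, -0.0, -0.0, -0.1]
[-14.5, 0.3, 11.3, -0.0, -0.0, -0.1]
[-14.5, 0.3, 11.3, -0.0, -0.0, -0.1]
[-14.5, 0.3, 11.3, -0.0, -0.0, -0.1]
```

View pics/m7.png

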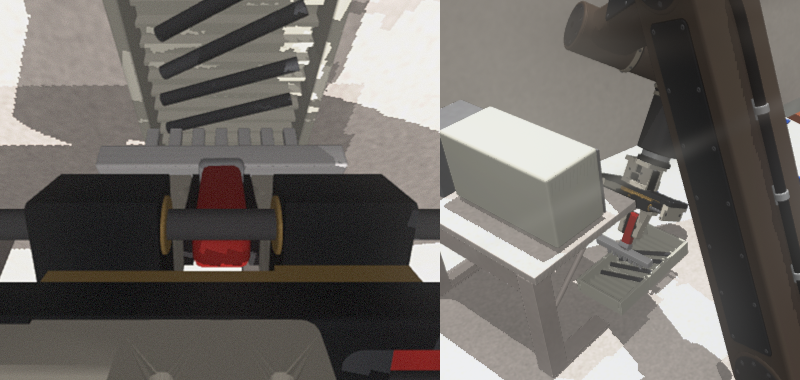

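>>> {"method": "send_rows", "body": {"commands": [[[-10, 0, 8, 0, 0, -0.3, 1], [-14, 0.5, 11, 0, 0, 0, 1], [-14, 0.5, 11, 0, 0, 0, 1], [-12, 0.5, 9, 0, 0, 0, 1], [-4, 0, 3, 0, 0, 0, 1]]]}}

```text
time: 7.2
tool_pos: [0.4857, 0.1318, 0.1075]
tcp_rot: [-0.186, 0.752, -0.587, -0.235]
force: [0.1, 0.1, -1.0]
finger_gap: 0.0214
```

```bash
python3 - <<'E'
from h import *
s=st(); w=cam("wrist","w8"); cam("side","d8"); rake_now()
rows(tcp_for(tray(0,98,21),TY),Rt(TY),4)
cv2.imwrite("pics/m8.png",np.hstack([w["image"][100:480,100:540],load("d8")["image"][60:440,80:440]])[:,:,::-1])
E
```

```text
t 7.2 p [485.7 131.8 107.5] F [ 0.1  0.1 -1. ] M [-2.22 -0.47 -0.02] gap 21.4 q [ 0.14  0.33 -0.24 -0.67 -1.16  0.43]
[[0.201, -0.97, -0.135], [-0.796, -0.242, 0.555], [-0.571, -0.004, -0.821]]
rake tray xyz [ 0.3 93.6 48.7] rot err rv deg [-0.18 -0.25 -0.02]
err mm tool [12.4  0.2 25.2] rotvec [-0.2 -0.2  0.1] world [ -1.1   4.1 -27.8]
[3.1, 0.0, 6.3, -0.1, -0.0, 0.0]
[3.1, 0.0, 6.3, -0.1, -0.0, 0.0]
[3.1, 0.0, 6.3, -0.1, -0.0, 0.0]
[3.1, 0.0, 6.3, -0.1, -0.0, 0.0]
```

View pics/m8.png

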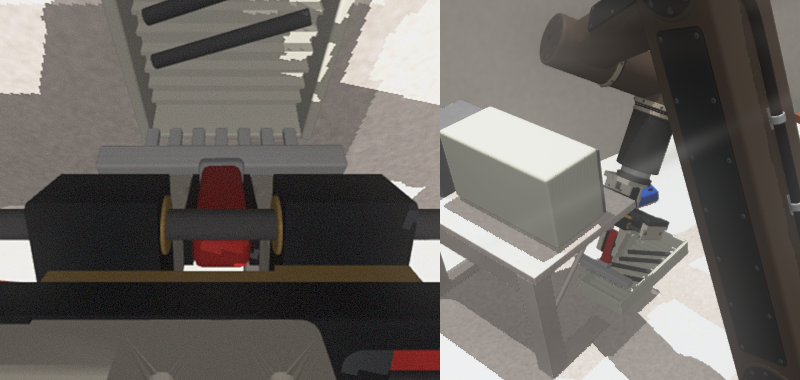

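>>> {"method": "send_rows", "body": {"commands": [[[2, 0, 7, 0, 0, 0, 1], [4, 0, 6, 0, 0, 0, 1], [4, 0, 6, 0, 0, 0, 1], [2, 0, 4, 0, 0, 0, 1], [0, 0, 0, 0, 0, 0, 1]]]}}

```text
time: 7.92
tool_pos: [0.4853, 0.1337, 0.081]
tcp_rot: [-0.186, 0.752, -0.588, -0.235]
force: [-0.4, 0.2, -1.5]
finger_gap: 0.0218
```

```bash
python3 - <<'E'
from h import *
s=st(); w=cam("wrist","w9"); rake_now()
rows(tcp_for(tray(0,98,18),TY),Rt(TY),2)
cv2.imwrite("pics/m9.png",w["image"][60:330,100:540,::-1])
E
```

```text
t 7.925 p [485.3 133.7  81. ] F [-0.4  0.2 -1.5] M [-2.18 -0.49  0.04] gap 21.8 q [ 0.14  0.37 -0.26 -0.68 -1.12  0.47]
[[0.199, -0.971, -0.135], [-0.796, -0.24, 0.555], [-0.571, -0.003, -0.821]]
rake tray xyz [ 0.4 96.2 22.6] rot err rv deg [-0.17 -0.21 -0.1 ]
err mm tool [1.3 0.2 4.8] rotvec [-0.2 -0.2  0. ] world [-0.6  1.6 -4.7]
[0.7, 0.1, 2.4, -0.1, -0.1, 0.0]
[0.7, 0.1, 2.4, -0.1, -0.1, 0.0]
```

View pics/m9.png

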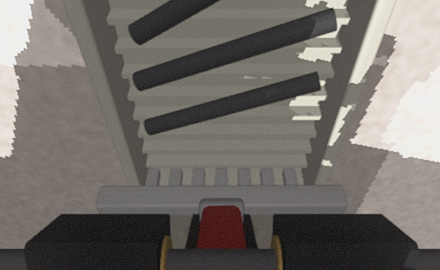

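>>> {"method": "send_rows", "body": {"commands": [[[1, 0, 1.5, 0, 0, 0, 1], [1, 0, 1.5, 0, 0, 0, 1], [0.6, 0, 0.8, 0, 0, 0, 1], [0, 0, 0, 0, 0, 0, 1], [0, 0, 0, 0, 0, 0, 1]]]}}

```text
time: 8.6
tool_pos: [0.4856, 0.1338, 0.077]
tcp_rot: [-0.186, 0.752, -0.588, -0.234]
force: [0.9, -0.7, -1.5]
finger_gap: 0.0219
```

```bash
python3 - <<'E'
from h import *
s=st(); rake_now()
E
```

```text
t 8.6 p [485.6 133.8  77. ] F [ 0.9 -0.7 -1.5] M [-2.17 -0.53 -0.02] gap 21.9 q [ 0.14  0.37 -0.26 -0.68 -1.12  0.47]
[[0.2, -0.971, -0.134], [-0.796, -0.24, 0.555], [-0.571, -0.004, -0.821]]
rake tray xyz [ 0.5 96.3 18.3] rot err rv deg [-0.17 -0.24 -0.09]
```

>>> {"method": "send_rows", "body": {"commands": [[[0.3, 0, 0.4, 0, 0.2, 0, 1], [0.3, 0, 0.4, 0, 0, 0, 1], [0.3, 0, 0.4, 0, 0, 0, 1], [0, 0, 0, 0, 0, 0, 1], [0, 0, 0, 0, 0, 0, 1]]]}}

```text
time: 9.22
tool_pos: [0.4857, 0.1338, 0.0764]
tcp_rot: [-0.185, 0.752, -0.588, -0.233]
force: [0.1, -2.4, 7.9]
finger_gap: 0.0219
```

```bash
python3 - <<'E'
from h import *
s=st(); rake_now()
E
```

```text
t 9.225 p [485.7 133.8  76.4] F [ 0.1 -2.4  7.9] M [-0.86  0.72  0.32] gap 21.9 q [ 0.14  0.37 -0.26 -0.68 -1.11  0.47]
[[0.201, -0.971, -0.133], [-0.798, -0.241, 0.553], [-0.569, -0.005, -0.823]]
rake tray xyz [ 0.7 96.  17.7] rot err rv deg [-0.35 -0.27 -0.06]
```

>>> {"method": "send_rows", "body": {"commands": [[[4, 0, -3, 0, 0, 0, 1], [4.1, 0, -2.8, 0, 0, 0, 1], [4.1, 0, -2.8, 0, 0, 0, 1], [4.1, 0, -2.8, 0, 0, 0, 1], [4.1, 0, -2.8, 0, 0, 0, 1]]]}}

```text
time: 9.85
tool_pos: [0.4913, 0.1105, 0.0762]
tcp_rot: [-0.186, 0.752, -0.588, -0.234]
force: [-2.1, 4.7, 6.9]
finger_gap: 0.022
```

```bash
python3 - <<'E'
from h import *
s=st(); w=cam("wrist","w10"); rake_now()
cv2.imwrite("pics/m10.png",w["image"][0:330,100:540,::-1])
E
```

```text
t 9.85 p [491.3 110.5  76.2] F [-2.1  4.7  6.9] M [ 1.18  0.9  -0.28] gap 22.0 q [ 0.1   0.38 -0.25 -0.67 -1.14  0.5 ]
[[0.199, -0.971, -0.134], [-0.797, -0.24, 0.554], [-0.57, -0.004, -0.822]]
rake tray xyz [ 0.4 71.7 17.4] rot err rv deg [-0.26 -0.21 -0.11]
```

View pics/m10.png

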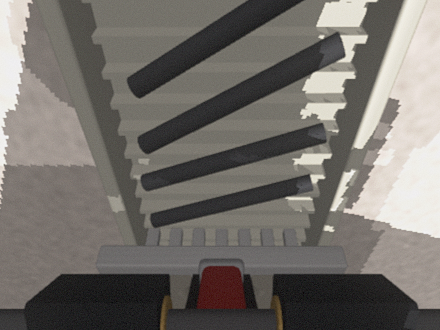

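>>> {"method": "send_rows", "body": {"commands": [[[3.9, 0, -3.1, 0, 0, 0, 1], [4.1, 0, -2.8, 0, 0, 0, 1], [4.1, 0, -2.9, 0, 0, 0, 1], [4.1, 0, -2.8, 0, 0, 0, 1], [4.1, 0, -2.9, 0, 0, 0, 1]]]}}

```text
time: 10.52
tool_pos: [0.4973, 0.0859, 0.0763]
tcp_rot: [-0.185, 0.752, -0.588, -0.234]
force: [-0.7, 3.5, 5.4]
finger_gap: 0.022
```

```bash
python3 - <<'E'
from h import *
s=st(); w=cam("wrist","w11"); rake_now()
cv2.imwrite("pics/m11.png",w["image"][0:330,100:540,::-1])
E
```

```text
t 10.525 p [497.3  85.9  76.3] F [-0.7  3.5  5.4] M [ 0.64  0.54 -0.29] gap 22.0 q [ 0.05  0.4  -0.23 -0.66 -1.16  0.53]
[[0.2, -0.971, -0.134], [-0.797, -0.24, 0.554], [-0.569, -0.004, -0.822]]
rake tray xyz [ 0.3 46.2 17.5] rot err rv deg [-0.3  -0.21 -0.11]
```

View pics/m11.png

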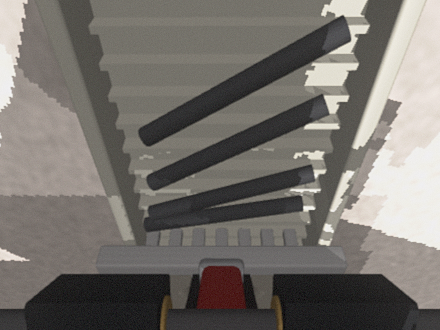

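>>> {"method": "send_rows", "body": {"commands": [[[3.2, 0, -2.4, 0, 0, 0, 1], [3.3, 0, -2.3, 0, 0, 0, 1], [3.3, 0, -2.3, 0, 0, 0, 1], [3.3, 0, -2.3, 0, 0, 0, 1], [3.3, 0, -2.3, 0, 0, 0, 1]]]}}

```text
time: 11.2
tool_pos: [0.5022, 0.066, 0.0763]
tcp_rot: [-0.185, 0.752, -0.588, -0.234]
force: [-1.1, 4.1, 4.8]
finger_gap: 0.0217
```

```bash
python3 - <<'E'
from h import *
s=st(); w=cam("wrist","w12"); rake_now()
cv2.imwrite("pics/m12.png",w["image"][0:330,100:540,::-1])
E
```

```text
t 11.2 p [502.2  66.   76.3] F [-1.1  4.1  4.8] M [ 0.43  0.58 -0.25] gap 21.7 q [ 0.02  0.41 -0.21 -0.64 -1.18  0.55]
[[0.2, -0.971, -0.134], [-0.798, -0.24, 0.553], [-0.569, -0.004, -0.822]]
rake tray xyz [ 0.2 25.9 17.5] rot err rv deg [-0.34 -0.21 -0.1 ]
```

View pics/m12.png

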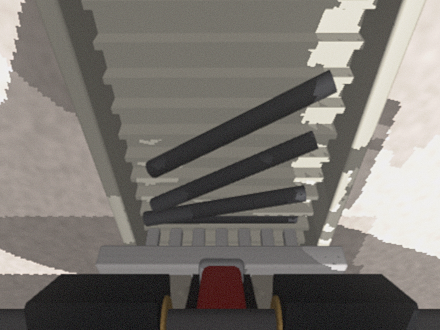

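>>> {"method": "send_rows", "body": {"commands": [[[3.2, 0, -2.4, 0, 0, 0, 1], [3.3, 0, -2.3, 0, 0, 0, 1], [3.3, 0, -2.3, 0, 0, 0, 1], [3.3, 0, -2.3, 0, 0, 0, 1], [3.3, 0, -2.3, 0, 0, 0, 1]]]}}

```text
time: 11.88
tool_pos: [0.5072, 0.0462, 0.0764]
tcp_rot: [-0.185, 0.752, -0.588, -0.233]
force: [-1.0, 3.1, 4.1]
finger_gap: 0.0218
```

```bash
python3 - <<'E'
from h import *
s=st(); w=cam("wrist","w13"); rake_now()
cv2.imwrite("pics/m13.png",w["image"][0:330,100:540,::-1])
E
```

```text
t 11.875 p [507.2  46.2  76.4] F [-1.   3.1  4.1] M [ 0.31  0.53 -0.15] gap 21.8 q [-0.01  0.42 -0.19 -0.63 -1.2   0.57]
[[0.2, -0.971, -0.133], [-0.798, -0.24, 0.552], [-0.568, -0.004, -0.823]]
rake tray xyz [ 0.3  5.4 17.6] rot err rv deg [-0.38 -0.23 -0.1 ]
```

View pics/m13.png

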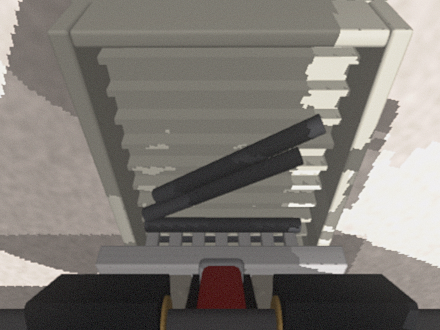

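>>> {"method": "send_rows", "body": {"commands": [[[3.2, 0, -2.2, 0, 0, 0, 1], [3.3, 0, -2.3, 0, 0, 0, 1], [3.3, 0, -2.3, 0, 0, 0, 1], [3.3, 0, -2.3, 0, 0, 0, 1], [3.3, 0, -2.3, 0, 0, 0, 1]]]}}

```text
time: 12.55
tool_pos: [0.512, 0.0268, 0.0764]
tcp_rot: [-0.185, 0.752, -0.588, -0.233]
force: [-0.6, 3.1, 3.7]
finger_gap: 0.0217
```

```bash
python3 - <<'E'
from h import *
s=st(); w=cam("wrist","w14"); rake_now()
cv2.imwrite("pics/m14.png",w["image"][0:330,100:540,::-1])
E
```

```text
t 12.55 p [512.   26.8  76.4] F [-0.6  3.1  3.7] M [-0.05  0.36 -0.22] gap 21.7 q [-0.05  0.44 -0.17 -0.62 -1.22  0.59]
[[0.2, -0.971, -0.133], [-0.798, -0.24, 0.552], [-0.568, -0.004, -0.823]]
rake tray xyz [  0.3 -14.7  17.6] rot err rv deg [-0.39 -0.23 -0.1 ]
```

View pics/m14.png

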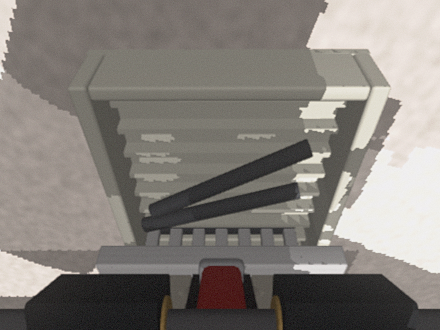

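Two passed, two remain ahead. Continue.

>>> {"method": "send_rows", "body": {"commands": [[[3.2, 0, -2.2, 0, 0, 0, 1], [3.3, 0, -2.3, 0, 0, 0, 1], [3.3, 0, -2.3, 0, 0, 0, 1], [3.3, 0, -2.3, 0, 0, 0, 1], [3.3, 0, -2.3, 0, 0, 0, 1]]]}}

```text
time: 13.22
tool_pos: [0.5168, 0.0074, 0.0764]
tcp_rot: [-0.185, 0.752, -0.588, -0.233]
force: [-1.4, 2.7, 3.3]
finger_gap: 0.022
```

```bash
python3 - <<'E'
from h import *
s=st(); w=cam("wrist","w15"); rake_now()
cv2.imwrite("pics/m15.png",w["image"][0:330,100:540,::-1])
E
```

```text
t 13.225 p [516.8   7.4  76.4] F [-1.4  2.7  3.3] M [-0.24  0.25 -0.14] gap 22.0 q [-0.08  0.45 -0.15 -0.61 -1.24  0.6 ]
[[0.2, -0.971, -0.133], [-0.798, -0.24, 0.552], [-0.568, -0.004, -0.823]]
rake tray xyz [  0.3 -34.6  17.7] rot err rv deg [-0.39 -0.24 -0.1 ]
```

View pics/m15.png

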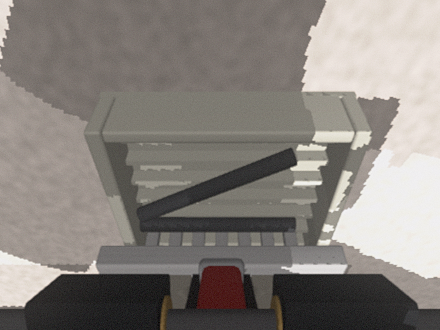

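>>> {"method": "send_rows", "body": {"commands": [[[3.3, 0, -2.2, 0, 0, 0, 1], [3.3, 0, -2.3, 0, 0, 0, 1], [3.3, 0, -2.3, 0, 0, 0, 1], [3.3, 0, -2.3, 0, 0, 0, 1], [3.3, 0, -2.3, 0, 0, 0, 1]]]}}

```text
time: 13.9
tool_pos: [0.5217, -0.0121, 0.0765]
tcp_rot: [-0.185, 0.752, -0.588, -0.233]
force: [0.1, 2.1, 3.1]
finger_gap: 0.0219
```

```bash
python3 - <<'E'
from h import *
s=st(); w=cam("wrist","w16"); rake_now()
cv2.imwrite("pics/m16.png",w["image"][0:330,100:540,::-1])
E
```

```text
t 13.9 p [521.7 -12.1  76.5] F [0.1 2.1 3.1] M [-0.53  0.17 -0.16] gap 21.9 q [-0.11  0.46 -0.13 -0.6  -1.26  0.62]
[[0.2, -0.971, -0.133], [-0.798, -0.24, 0.552], [-0.568, -0.004, -0.823]]
rake tray xyz [  0.2 -54.7  17.7] rot err rv deg [-0.39 -0.23 -0.1 ]
```

View pics/m16.png

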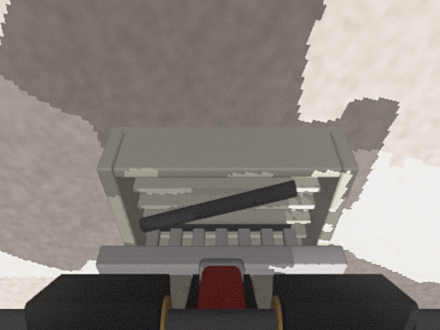

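>>> {"method": "send_rows", "body": {"commands": [[[3.3, 0, -2.2, 0, 0, 0, 1], [3.3, 0, -2.3, 0, 0, 0, 1], [3.3, 0, -2.3, 0, 0, 0, 1], [3.3, 0, -2.3, 0, 0, 0, 1], [3.3, 0, -2.3, 0, 0, 0, 1]]]}}

```text
time: 14.58
tool_pos: [0.5265, -0.0316, 0.0765]
tcp_rot: [-0.185, 0.752, -0.588, -0.233]
force: [0.1, 2.2, 3.0]
finger_gap: 0.0217
```

```bash
python3 - <<'E'
from h import *
s=st(); w=cam("wrist","w17"); rake_now()
cv2.imwrite("pics/m17.png",w["image"][0:330,100:540,::-1])
E
```

```text
t 14.575 p [526.5 -31.6  76.5] F [0.1 2.2 3. ] M [-0.58  0.2  -0.14] gap 21.7 q [-0.14  0.48 -0.11 -0.58 -1.28  0.64]
[[0.2, -0.971, -0.133], [-0.798, -0.24, 0.552], [-0.568, -0.004, -0.823]]
rake tray xyz [  0.3 -74.8  17.7] rot err rv deg [-0.39 -0.24 -0.1 ]
```

View pics/m17.png

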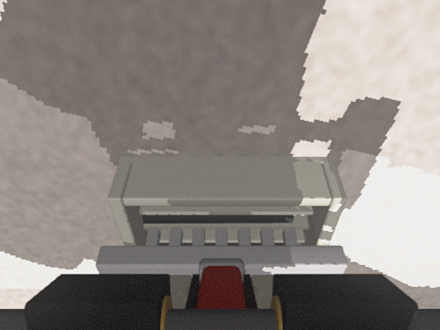

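>>> {"method": "send_rows", "body": {"commands": [[[3.3, 0, -2.2, 0, 0, 0, 1], [3.3, 0, -2.3, 0, 0, 0, 1], [3.3, 0, -2.3, 0, 0, 0, 1], [3.3, 0, -2.3, 0, 0, 0, 1], [3.3, 0, -2.3, 0, 0, 0, 1]]]}}

```text
time: 15.25
tool_pos: [0.5313, -0.051, 0.0765]
tcp_rot: [-0.185, 0.752, -0.588, -0.233]
force: [-0.2, 1.3, 2.8]
finger_gap: 0.0216
```

```bash
python3 - <<'E'
from h import *
s=st(); w=cam("wrist","w18"); rake_now(); d=cam("side","d18");sc=cam("scene","s18")
cv2.imwrite("pics/m18.png",np.vstack([cv2.resize(w["image"][150:330,200:440],(480,360)),]) [:,:,::-1])
cv2.imwrite("pics/m18b.png",np.hstack([cv2.resize(d["image"][270:390,190:350],(480,360),interpolation=3),cv2.resize(sc["image"][260:360,360:480],(300,250))[:, :].repeat(1,0) if 0 else cv2.resize(sc["image"][250:370,350:457],(320,360),interpolation=3)])[:,:,::-1])
E
```

```text
t 15.25 p [531.3 -51.   76.5] F [-0.2  1.3  2.8] M [-0.61  0.19 -0.12] gap 21.6 q [-0.16  0.49 -0.09 -0.57 -1.3   0.65]
[[0.2, -0.971, -0.133], [-0.798, -0.24, 0.552], [-0.568, -0.004, -0.823]]
rake tray xyz [  0.2 -94.8  17.7] rot err rv deg [-0.39 -0.23 -0.1 ]
```

View pics/m18.png

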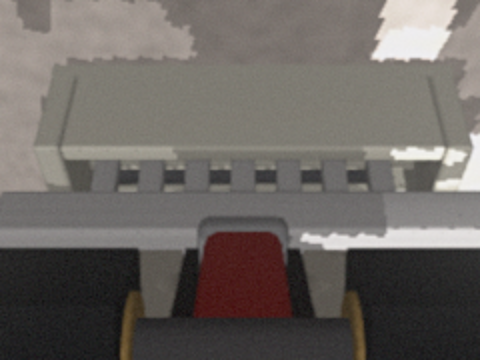

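View pics/m18b.png

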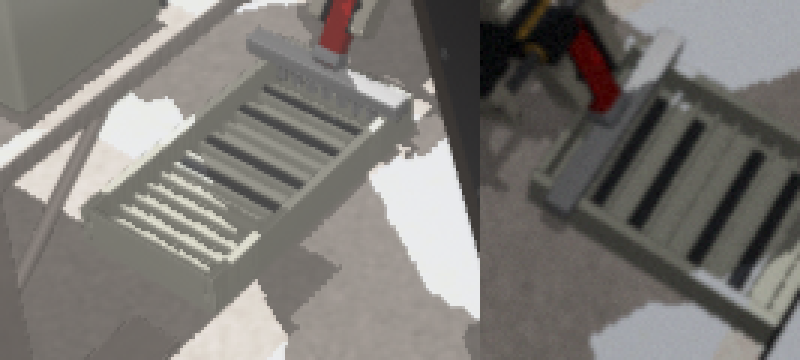

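>>> {"method": "send_rows", "body": {"commands": [[[-5, 0, -7, 0, 0, 0, 1], [-10, 0, -14, 0, 0, 0, 1], [-14, 0, -21, 0, 0, 0, 1], [-14, 0, -21, 0, 0, 0, 1], [-7, 0, -10, 0, 0, 0, 1]]]}}

```text
time: 16.02
tool_pos: [0.5317, -0.0514, 0.1674]
tcp_rot: [-0.186, 0.753, -0.588, -0.232]
force: [0.0, -0.2, -2.1]
finger_gap: 0.0216
```

```bash
python3 - <<'E'
from h import *
s=st(); w=cam("wrist","w19"); rake_now()
cv2.imwrite("pics/m19.png",w["image"][:,:,::-1])
g=np.load("grip.npz"); Rg=rot(g["q"]); 
rows(g["p"]+[0,0,.09],Rg,4)
E
```

```text
t 16.025 p [531.7 -51.4 167.4] F [ 0.  -0.2 -2.1] M [-2.24 -0.57 -0.02] gap 21.6 q [-0.16  0.39 -0.01 -0.56 -1.44  0.56]
[[0.202, -0.971, -0.131], [-0.799, -0.241, 0.551], [-0.567, -0.007, -0.824]]
rake tray xyz [  1.  -95.1 109.4] rot err rv deg [-0.51 -0.46 -0.07]
err mm tool [ 196.5   64.5 -126. ] rotvec [ 1.2 -0.5  2.9] world [  -6.3 -241.9   -8. ]
[49.1, 16.1, -31.5, 0.3, -0.1, 0.7]
[49.3, 15.3, -31.7, 0.3, -0.1, 0.7]
[49.4, 14.6, -31.9, 0.3, -0.1, 0.7]
[49.5, 13.8, -32.1, 0.3, -0.1, 0.7]
```

View pics/m19.png

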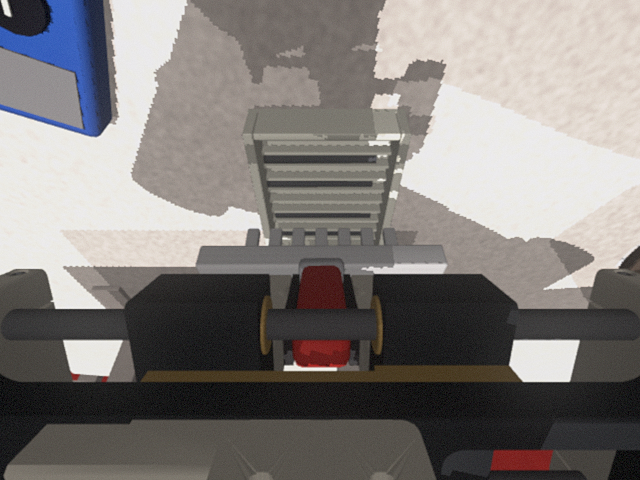

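>>> {"method": "send_rows", "body": {"commands": [[[25, 8, -16, 0.3, -0.1, 0.7, 1], [42, 14, -27, 0.3, -0.1, 0.7, 1], [46, 15, -30, 0.3, -0.1, 0.7, 1], [46, 14, -30, 0.3, -0.1, 0.7, 1], [33, 10, -21, 0, 0, 0, 1]]]}}

```text
time: 16.7
tool_pos: [0.5196, -0.2896, 0.1562]
tcp_rot: [-0.189, 0.734, -0.608, -0.234]
force: [1.0, 0.2, -1.0]
finger_gap: 0.0219
```

```bash
python3 - <<'E'
from h import *
s=st(); 
g=np.load("grip.npz"); Rg=rot(g["q"]); 
rows(g["p"]+[0,0,.08],Rg,1)
E
```

```text
t 16.7 p [ 519.6 -289.6  156.2] F [ 1.   0.2 -1. ] M [-2.19 -0.5  -0.1 ] gap 21.9 q [-0.5   0.58  0.23 -0.46 -1.64  0.75]
[[0.15, -0.982, -0.114], [-0.805, -0.188, 0.563], [-0.574, 0.008, -0.819]]
err mm tool [ 7.5 -5.3  2. ] rotvec [ 0.2  0.  -0.2] world [ 6.1 -3.9 -6. ]
[7.5, -5.3, 2.0, 0.2, 0.0, -0.2]
```

>>> {"method": "send_rows", "body": {"commands": [[[7, -5, 2, 0.2, 0, -0.2, 1], [8, 0, 12, 0, 0, 0, 1], [9, 0, 13, 0, 0, 0, 1], [9, 0, 13, 0, 0, 0, 1], [0, 0, 0, 0, 0, 0, 1]]]}}

```text
time: 17.32
tool_pos: [0.525, -0.2891, 0.1037]
tcp_rot: [-0.191, 0.735, -0.607, -0.234]
force: [0.4, -0.3, -1.6]
finger_gap: 0.0213
```

```bash
python3 - <<'E'
from h import *
s=st(); w=cam("wrist","w20")
g=np.load("grip.npz"); Rg=rot(g["q"]); 
rows(g["p"]+[0,0,.03],Rg,1)
cv2.imwrite("pics/m20.png",w["image"][100:400,130:510,::-1])
E
```

```text
t 17.325 p [ 525.  -289.1  103.7] F [ 0.4 -0.3 -1.6] M [-2.23 -0.38  0.05] gap 21.3 q [-0.5   0.63  0.19 -0.46 -1.56  0.79]
[[0.154, -0.982, -0.113], [-0.803, -0.191, 0.565], [-0.576, 0.004, -0.818]]
err mm tool [5.7 0.6 1.6] rotvec [0.1 0.1 0.1] world [ 0.1 -3.8 -4.6]
[5.7, 0.6, 1.6, 0.1, 0.1, 0.1]
```

View pics/m20.png

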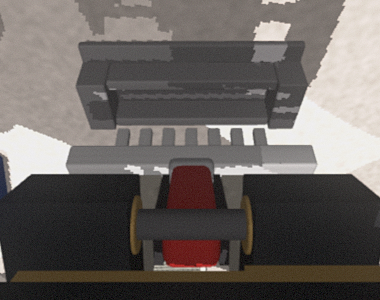

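>>> {"method": "send_rows", "body": {"commands": [[[5.5, 0.5, 1.6, 0.1, 0.1, 0.1, 1], [0, 0, 0, 0, 0, 0, 1], [5, 0, 7, 0, 0, 0, 1], [0, 0, 0, 0, 0, 0, 1], [0, 0, 0, 0, 0, 0, 1]]]}}

```text
time: 18.0
tool_pos: [0.5259, -0.2941, 0.0923]
tcp_rot: [-0.191, 0.735, -0.608, -0.232]
force: [0.1, -0.2, -2.3]
finger_gap: 0.0215
```

```bash
python3 - <<'E'
from h import *
s=st(); w=cam("wrist","w21")
g=np.load("grip.npz"); Rg=rot(g["q"]); 
rows(g["p"],Rg,3)
cv2.imwrite("pics/m21.png",w["image"][100:400,130:510,::-1])
E
```

```text
t 18.0 p [ 525.9 -294.1   92.3] F [ 0.1 -0.2 -2.3] M [-2.3  -0.42 -0.04] gap 21.5 q [-0.5   0.64  0.19 -0.46 -1.54  0.8 ]
[[0.153, -0.982, -0.109], [-0.805, -0.188, 0.562], [-0.573, 0.002, -0.82]]
err mm tool [12.1  0.1 18.6] rotvec [-0.1 -0.1  0. ] world [ -0.3   0.7 -22.2]
[4.0, 0.0, 6.2, -0.0, -0.0, 0.0]
[4.0, 0.0, 6.2, -0.0, -0.0, 0.0]
[4.0, 0.0, 6.2, -0.0, -0.0, 0.0]
```

View pics/m21.png

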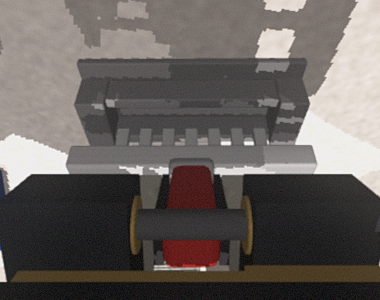

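>>> {"method": "send_rows", "body": {"commands": [[[3, 0, 5, 0, 0, 0, 1], [3, 0, 5, 0, 0, 0, 1], [3, 0, 4, 0, 0, 0, 1], [2, 0, 3, 0, 0, 0, 1], [0, 0, 0, 0, 0, 0, 1]]]}}

```text
time: 18.68
tool_pos: [0.5256, -0.2933, 0.0717]
tcp_rot: [-0.191, 0.735, -0.608, -0.232]
force: [0.5, 0.2, -1.6]
finger_gap: 0.0216
```

```bash
python3 - <<'E'
from h import *
s=st()
g=np.load("grip.npz"); Rg=rot(g["q"]); 
rows(g["p"],Rg,1)
E
```

```text
t 18.675 p [ 525.6 -293.3   71.7] F [ 0.5  0.2 -1.6] M [-2.23 -0.39  0.03] gap 21.6 q [-0.5   0.66  0.18 -0.46 -1.51  0.82]
[[0.153, -0.982, -0.109], [-0.805, -0.188, 0.562], [-0.573, 0.002, -0.82]]
err mm tool [ 1.  -0.   1.1] rotvec [-0.1 -0.1 -0. ] world [ 0.  -0.2 -1.5]
[1.0, -0.0, 1.1, -0.1, -0.1, -0.0]
```

>>> {"method": "send_rows", "body": {"commands": [[[0.5, 0, 0.6, 0, 0, 0, 1], [0.4, 0, 0.5, 0, 0, 0, 1], [0, 0, 0, 0, 0, 0, 1], [0, 0, 0, 0, 0, 0, 1], [0, 0, 0, 0, 0, 0, 1]]]}}

```text
time: 19.3
tool_pos: [0.5258, -0.2935, 0.0708]
tcp_rot: [-0.191, 0.735, -0.608, -0.232]
force: [-0.1, 1.1, -1.3]
finger_gap: 0.0219
```

```bash
python3 - <<'E'
from h import *
s=st(); w=cam("wrist","w22")
cv2.imwrite("pics/m22.png",w["image"][100:400,130:510,::-1])
E
```

```text
t 19.3 p [ 525.8 -293.5   70.8] F [-0.1  1.1 -1.3] M [-2.3  -0.36 -0.07] gap 21.9 q [-0.5   0.66  0.18 -0.46 -1.51  0.82]
[[0.154, -0.982, -0.109], [-0.805, -0.188, 0.562], [-0.572, 0.001, -0.82]]
```

View pics/m22.png

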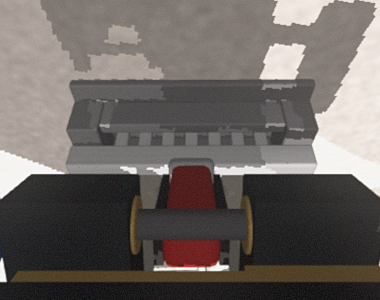

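>>> {"method": "send_rows", "body": {"commands": [[[0.3, 0, 0.4, 0, 0, 0, 1], [0.2, 0, 0.2, 0, 0, 0, 1], [0.1, 0, 0.2, 0, 0, 0, 1], [0, 0, 0, 0, 0, 0, 1], [0, 0, 0, 0, 0, 0, 1]]]}}

```text
time: 19.98
tool_pos: [0.5259, -0.2936, 0.0702]
tcp_rot: [-0.191, 0.735, -0.608, -0.232]
force: [1.2, -0.0, 4.7]
finger_gap: 0.0218
```

```bash
python3 - <<'E'
from h import *
s=st()
E
```

```text
t 19.975 p [ 525.9 -293.6   70.2] F [ 1.2 -0.   4.7] M [-0.89  0.06  0.04] gap 21.8 q [-0.5   0.66  0.18 -0.46 -1.51  0.82]
[[0.154, -0.982, -0.108], [-0.805, -0.188, 0.562], [-0.572, 0.001, -0.82]]
```

Seated (about 6 N contact at the height it was found). Open.

>>> {"method": "send_rows", "body": {"commands": [[[0, 0, 0, 0, 0, 0, -1], [0, 0, 0, 0, 0, 0, -1], [0, 0, 0, 0, 0, 0, -1], [0, 0, 0, 0, 0, 0, -1], [0, 0, 0, 0, 0, 0, -1]]]}}

```text
time: 20.6
tool_pos: [0.5258, -0.2935, 0.0696]
tcp_rot: [-0.191, 0.735, -0.608, -0.232]
force: [-0.4, 0.4, 0.1]
finger_gap: 0.066
```

>>> {"method": "send_rows", "body": {"commands": [[[0, 0, 0, 0, 0, 0, -1], [0, 0, 0, 0, 0, 0, -1], [0, 0, 0, 0, 0, 0, -1], [0, 0, 0, 0, 0, 0, -1], [0, 0, 0, 0, 0, 0, -1]]]}}

```text
time: 21.22
tool_pos: [0.5258, -0.2935, 0.0697]
tcp_rot: [-0.191, 0.735, -0.608, -0.232]
force: [0.4, 0.1, 0.4]
finger_gap: 0.0873
```

>>> {"method": "send_rows", "body": {"commands": [[[0, 0, -8, 0, 0, 0, -1], [0, 0, -20, 0, 0, 0, -1], [0, 0, -30, 0, 0, 0, -1], [0, 0, -30, 0, 0, 0, -1], [0, 0, -30, 0, 0, 0, -1]]]}}

```text
time: 21.85
tool_pos: [0.5387, -0.3607, 0.1679]
tcp_rot: [-0.191, 0.735, -0.608, -0.231]
force: [0.3, -0.4, 0.2]
finger_gap: 0.0876
```

```bash
python3 - <<'E'
from h import *
s=st(); w=cam("wrist","w23");sc=cam("scene","s23");d=cam("side","d23")
cv2.imwrite("pics/m23.png",w["image"][:,:,::-1])
E
```

```text
t 21.85 p [ 538.7 -360.7  167.9] F [ 0.3 -0.4  0.2] M [-1.96 -0.38 -0.04] gap 87.6 q [-0.56  0.66  0.4  -0.44 -1.74  0.77]
[[0.154, -0.982, -0.108], [-0.806, -0.188, 0.562], [-0.572, 0.001, -0.82]]
```

View pics/m23.png

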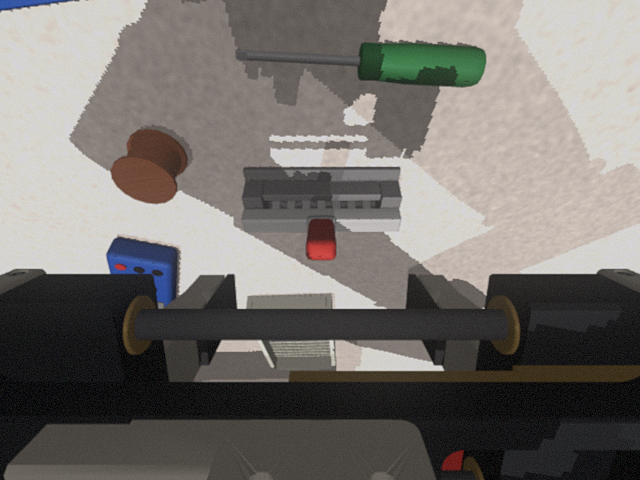

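View pics/s23.png

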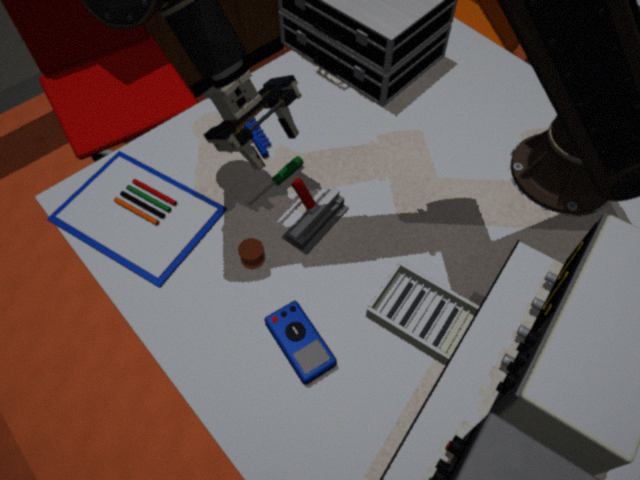

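View pics/d23.png

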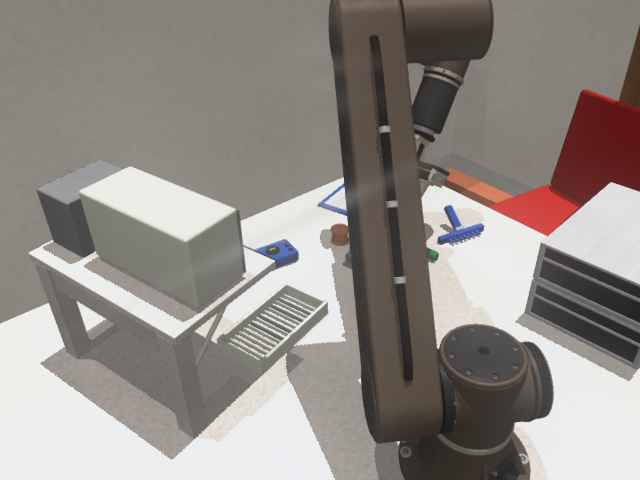

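```bash
python3 - <<'E'
from h import *
a=load("s23")["image"];b=load("s2")["image"]
df=cv2.absdiff(a,b).max(2)>40
n,l,st_,c=cv2.connectedComponentsWithStats(cv2.morphologyEx(df.astype(np.uint8),cv2.MORPH_OPEN,np.ones((3,3))))
print([(st_[i,4],c[i].round().tolist()) for i in range(1,n) if st_[i,4]>8])
cv2.imwrite("pics/c23.png",np.hstack([cv2.resize(a[255:365,355:485],None,fx=3,fy=3,interpolation=3),cv2.resize(load("d23")["image"][275:385,210:340],None,fx=3,fy=3,interpolation=3)])[:,:,::-1])
E
```

```text
[(np.int32(18), [638.0, 2.0]), (np.int32(9), [248.0, 71.0]), (np.int32(14), [242.0, 76.0]), (np.int32(146), [274.0, 81.0]), (np.int32(65), [229.0, 85.0]), (np.int32(9), [298.0, 85.0]), (np.int32(9), [236.0, 91.0]), (np.int32(72), [294.0, 102.0]), (np.int32(25), [244.0, 106.0]), (np.int32(9), [254.0, 108.0]), (np.int32(211), [263.0, 117.0]), (np.int32(9), [248.0, 113.0]), (np.int32(9), [244.0, 116.0]), (np.int32(9), [240.0, 119.0]), (np.int32(106), [214.0, 128.0]), (np.int32(28), [248.0, 124.0]), (np.int32(9), [251.0, 128.0]), (np.int32(12), [253.0, 132.0]), (np.int32(9), [231.0, 136.0]), (np.int32(36), [295.0, 138.0]), (np.int32(21), [224.0, 152.0]), (np.int32(9), [234.0, 152.0]), (np.int32(9), [264.0, 168.0]), (np.int32(356), [406.0, 298.0]), (np.int32(808), [444.0, 317.0]), (np.int32(202), [410.0, 320.0]), (np.int32(30), [422.0, 334.0]), (np.int32(36), [428.0, 336.0]), (np.int32(12), [435.0, 342.0]), (np.int32(18), [440.0, 345.0])]
```

View pics/c23.png

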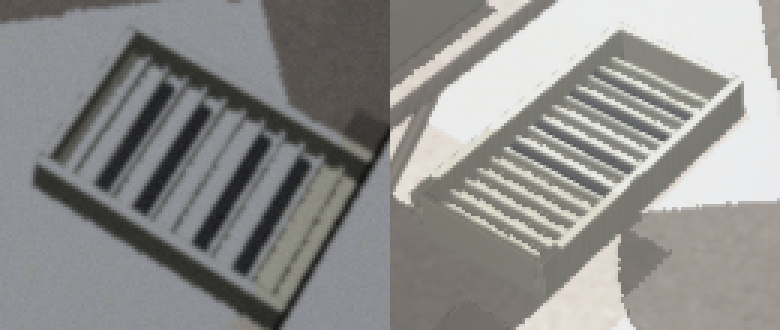

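The picture shows four rods home in separate grooves, parallel. Differences from before are only at the gripper and in the tray; meter, spool, driver, stand and shelf unchanged. Handing in.

```bash
python3 - <<'E'
from h import *
print(bot.job_done())
E
```

```text
the job is handed in; nothing more can be done
None
```

All four ferrite rods now lie parallel in separate grooves of the tray, and the rake is back in its stand. I did it with the red-handled aluminium rake in one pass from the far end towards the tray's -y. The job was handed in at about 22 s of the 72 s allowed.

- **Rods:** both the scene and the side camera show each rod down in its own groove.
- **Rake:** it went back to within about 1 mm of the position where I gripped it. Contact was felt at the parking height, and the wrist view matches the one taken before the grasp.
- **Bystanders and shelf:** comparing the scene pictures before and after, only the gripper area and the tray contents changed. The meter, spool, screwdriver, stand and shelf look unmoved.
- **Forces:** the wrist force readings I took, one at the end of each move, stayed under about 10 N, mostly from the bar riding on the tray walls.

The only disagreement was in the first side-camera estimate of the tray centre, which was about 5–7 mm off the scene and wrist estimates. I used the scene and wrist values, and the bar's contact height and the wrist views over the tray bore them out. No check failed.

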